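# Hang the eyelet caddy in the pull-out rack

### The arm

A 6-joint arm with a two-finger parallel gripper is mounted at the origin on the work surface. World frame = base frame: x ahead of the robot, y to its left, z up, the work surface at z = 0. Lengths are in m, angles in rad, forces in N, time in s.
With the tool pointing down it reaches from about 0.3 to 0.875 m from the base axis. Payload 6.4 kg.
Tool frame: the origin (TCP) lies on the centre line of the jaws, within the pads' length; the fingertips stand 11 mm ahead of it and the grasp point (between the pads) lies 8 mm behind it; x points along the fingers, y is the direction in which the jaws open and shut, and the axes are right-handed (so a half turn about x gives the same grasp; the last joint's range is limited). The gripper opens to 85 mm and grips with 20 to 120 N. Pads are 22 mm wide; open, the fingers measure 114 mm over their backs; the gripper's body (76 mm by 85 mm) begins 54 mm behind the grasp point. The pads swing forward as they close: fully open they stand 13 mm farther back than shut.
Start: joints at [-1.504, 0.181, 1.607, -0, 1.354, -0.206], TCP at [0.155, -0.554, 0.208] pointing down, gripper open.
Joint ranges: [-2.99, 2.99], [-0.89, 2.07], [0.3, 2.58], [-1.14, 4.28], [0, 2.63], [-3.12, 3.12]. Speed limits (rad/s): [2.57, 2.57, 3.01, 3.14, 3.14, 3.14].

### API

Orientations are given as a unit quaternion [w, x, y, z].
In Python, from bench import ctrl, camera, hand_in gives the robot as it stands. The module is installed in compiled form; this text tells all that it offers.
- The arm moves only by the tool drive_tool, never from a script. Its argument "increments" is a list of rows, each a list of 7 numbers: the shift along the tool's x, y, z in m, then the turn, a rotation vector about the tool's x, y, z in degrees, then the gripper's target within -1 to 1 (fully open at 1, half-way at 0, shut at -1). In form: [[dx, dy, dz, rx, ry, rz, claw], ...]. A call has 1 to 10 rows; each row shifts and turns the commanded pose from where the row before left it, along the tool's axes as they then stand; what a row does not reach is not made up. A row lasts 1/8 s, in which the tool goes at most 62.5 mm and 10.7 degrees, less where a joint would pass 70% of its speed; a pose out of reach is approached as far as the arm can. A call is refused whole if a number of a shift passes 0.0625 or a number of a turn 10.7, either way. A call with a gripper value outside its range is refused whole. The fingers move at their own pace and stop on an object; the grip force is fixed at half the most. Time passes only in rows, so rows that do not move let the fingers close. It gives the time, the measured TCP pose, the force and the opening at its end, in the units of the state.
- ctrl.get_obs(): the state, without advancing time (a new reading comes with each control period).
- camera(name): name is "side" or "top" or "wrist"; returns a dict with "img" (480x640x3 uint8, red, green, blue), "depth" (480x640 float32, m along the optical axis (not along the pixel's ray), 0 where there is no reading), "fx", "fy", "cx", "cy" (pixels), "world_from_camera" (4x4, takes a point from camera to world coordinates); the wrist camera has in their place "hand_eye" (4x4, takes a point from camera to tool coordinates, whose origin is the TCP and whose axes are the tool frame's). Camera axes: x right, y down, z forward; pixel columns grow to the right and rows downward; lengths in m; the calibration is good to about 2 mm. A picture is of the moment at which its call begins: read the wrist's pose just before it.
- hand_in(): hands the job in, once; it reports no verdict.
The state is a dict: "time_s": time; "q": joint angles; "dq": joint speeds; "joint_efforts": joint torques, N m; "eef_pos": TCP position; "eef_rot": TCP orientation; "wrist_force": force on the tool from outside, world axes, zero at the start; "torque": the same for the moment, N m; "opening": opening from 0.0 (shut) to 1.0 (fully open).
Only numpy, scipy, OpenCV 4.12 (cv2) and the standard library are available. Lean on these libraries where they do the work, as an engineer would, in place of code of your own. Each camera call takes 0.05 s, during which the arm holds its last target.

### The job

Pull the rack out of its green bay by its handle until it locks, and hang the yellow eyelet caddy by its handle bar on the rack's pair of hook prongs. Then press the red release tab and slide the rack fully home with the caddy hanging inside; leave everything else on the table where it stands.

Things in the scene. Friction and masses are not known exactly. Their poses are not given: they have to be found in the camera images.
- bay: Green steel bay fixed to the table: 240 mm deep and wide, 220 high, open in front; a 16 mm base plate reaches 120 mm forward. Origin: on the table, midway along the front edge of the walls; x points into the bay, along which the rack slides. Hook prongs, on the rack at its middle line: two, 8 mm thick, 56 mm apart (y), pointing to -x, their top 5 mm below the seat (see handle).
- rack (a joint): How far the rack is pulled out along the bay's -x, m: 0 fully home, starts up to 0.03 out. Slide friction about 3 N. It locks by itself in both directions (about 3 mm play) somewhere between 0.14 and 0.18, set differently each time and not shown; at the lock it stops dead and cannot be pulled further.
- release (a joint): Height of the red tab above its unlocked level, m: 0 while the rack runs free, +0.007 sprung up when the rack has locked, lowest -0.003. To leave the lock, hold it at or below 0 while pushing the rack in, for the first 10 mm; after that it stays down by itself. Spring force up: 4 N at +0.007, 7 N at 0, 8.5 N at the lowest.
- handle (a point): Middle of the rack's steel pull handle, at its front; axes as the bay's. A level round bar 10 mm thick, 110 long (y), 55 mm above the table, its ends joined to the rack's front beam; clear gap of 45 mm between bar and beam (+x side), where fingers can hook down. Moves with the rack. Hook seat: the caddy's bar, hung well, has its middle at x +202, y +30, z +99 mm from here (154 mm above the table).
- tab (a point): Centre of the top of the red release tab on the rack's front beam: 26 mm (x) by 44 (y), 80 mm above the table when unlocked, 87 locked. 15 mm behind its centre (+x) a grey fence fixed to the rack, 70 mm wide, top 105 mm above the table: a finger on the tab can push the rack in against it. The beam (190 mm wide, top at 70 mm) has its front face 11 mm to the -x side of this point. Moves with the rack.
- yellow_bar (a point): Middle of the yellow caddy's steel handle bar; y along the bar, z up. Bar 10 mm square, 98 long, 110 mm above the caddy's underside; below it a window 86 mm wide, 50 high. Stands at the left or the right; 0.18 to 0.35 kg. Each prong's upturned tip lies 34 mm to the -x side of the seat and rises 8 mm above it; 48 mm behind the seat an upright plate; fingers up to 40 mm wide fit between the prongs.
- yellow_mid (a point): Centre of the yellow caddy (half-way up): an open plastic box 44 mm (x) by 98 mm (y) by 55 mm high with brass eyelets in its bottom, and a fixed steel bail handle above it, 115 mm high over all.
- yellow: The yellow caddy; origin at the centre of its underside, axes as yellow_bar.
- blue_mid (a point): Centre of the other caddy, blue, of the same shape; to be left alone.
- tin_mid (a point): Centre of a red can, 70 mm across, 95 high. Leave alone.
- spool_mid (a point): Centre of a blue thread spool, 50 mm across, 62 high. Leave alone.
- hammer_grip (a point): Handle of a hammer lying on the table at the right. Leave alone.
- pot_mid (a point): Centre of a metal cup, 70 mm across, 80 high. Leave alone.

How it is judged:
By the outcome, as a careful person would: the job done as asked, in the order asked, and still so for the second after the job is handed in, with the robot touching nothing.
It also fails if it takes over 72 s, if anything falls off the work surface, if the arm or the gripper's body presses on something with over 40 N, if the wrist force passes 120 N, or if a joint passes its speed limit or range.

## Working session

There is one attempt and no reset: what is moved stays moved. The work goes in short steps, Python scripts to look and compute and a tool call to move; the robot and the scene stay as the last step left them, time stands still between calls to the robot, and variables do not carry over. Pictures are saved under pics/ and viewed, and the job is handed in when it is done.

Besides the shell and the picture viewer there is one more tool, called after "Request:" as name(argument=value, ...), one argument or row to a line, values as JSON. drive_tool: Moves the arm, as the interface text tells. Its arguments: {"type":"object","properties":{"increments":{"type":"array","items":{"type":"array","items":{"type":"number"}}}},"required":["increments"]}

```bash
mkdir -p pics
cat > h.py <<'E'
import numpy as np, cv2, json
from scipy.spatial.transform import Rotation as R
from bench import ctrl, camera, hand_in
def pts(c, T=None):
    d=c["depth"]; v,u=np.mgrid[0:480,0:640]
    P=np.stack([(u-c["cx"])/c["fx"]*d,(v-c["cy"])/c["fy"]*d,d],-1)
    T=c["world_from_camera"] if T is None else T
    T=np.array(T); return P@T[:3,:3].T+T[:3,3]
def toolT(o):
    q=o["eef_rot"]; T=np.eye(4); T[:3,:3]=R.from_quat([q[1],q[2],q[3],q[0]]).as_matrix(); T[:3,3]=o["eef_pos"]; return T
def save(n,img): cv2.imwrite("pics/"+n+".png",cv2.cvtColor(img,cv2.COLOR_RGB2BGR))
E
python3 - <<'E'
from h import *
o=ctrl.get_obs(); print(o); print(toolT(o).round(3))
for n in("side","top","wrist"):
    c=camera(n); save(n+"0",c["img"]); np.savez("c_"+n+"0.npz",**c)
    print(n,c["fx"],c["cx"],c["cy"],np.array(c.get("world_from_camera",c.get("hand_eye"))).round(3))
E
```

```text
{'time_s': 0.0, 'q': array([-1.50430620e+00,  1.81545015e-01,  1.60801687e+00,  9.96739756e-06,
        1.35379613e+00, -2.06292148e-01]), 'dq': array([-0.00054001, -0.00012805, -0.00076882, -0.00024375,  0.00051734,
        0.00078324]), 'joint_efforts': array([ 9.08972979e-04, -4.44863605e+01, -3.51338589e+01, -3.61372331e-04,
        8.71364056e-03,  4.01909631e-05]), 'eef_pos': array([ 0.1548959 , -0.55312577,  0.20737767]), 'eef_rot': array([ 0.09552118,  0.70058683,  0.09676596, -0.70049278]), 'wrist_force': array([-0.32358732,  0.1475285 ,  0.13655814]), 'torque': array([-0.01883479, -0.00056132,  0.03540671]), 'opening': 1.0013585047671665}
[[-0.     0.269 -0.963  0.155]
 [ 0.002 -0.963 -0.269 -0.553]
 [-1.    -0.002 -0.     0.207]
 [ 0.     0.     0.     1.   ]]
side 547.7388029592194 322.7217115106567 250.28404528289468 [[-0.82  -0.385  0.424 -0.03 ]
 [-0.572  0.565 -0.595  0.942]
 [-0.01  -0.73  -0.683  1.179]
 [ 0.     0.     0.     1.   ]]
top 590.75728411103 315.8118898249914 239.30065922528914 [[-0.006 -0.997  0.074  0.528]
 [-1.     0.007  0.008 -0.012]
 [-0.009 -0.074 -0.997  1.586]
 [ 0.     0.     0.     1.   ]]
wrist 373.4712065898325 320.6759048459411 244.55230184376134 [[-0.001 -0.305  0.952 -0.165]
 [ 1.    -0.     0.001  0.001]
 [ 0.     0.952  0.305 -0.077]
 [ 0.     0.     0.     1.   ]]
```

View pics/side0.png

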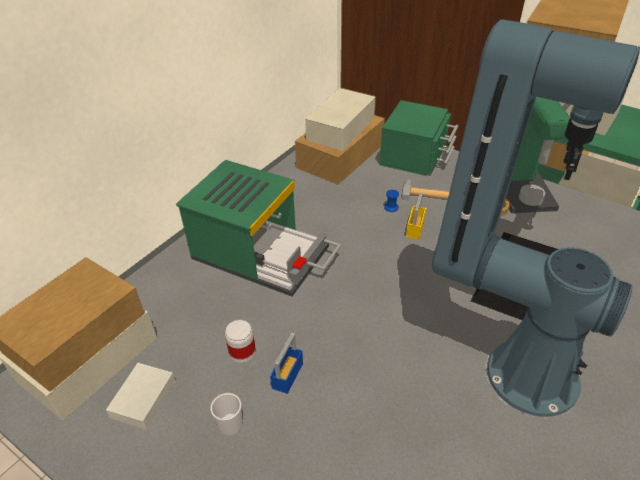

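View pics/top0.png

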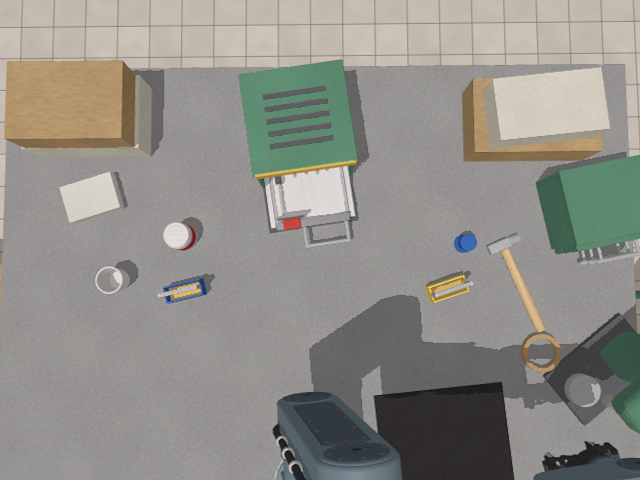

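View pics/wrist0.png

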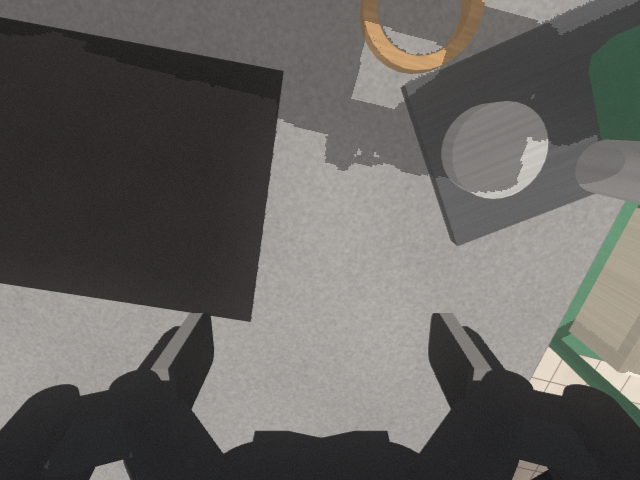

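The top view shows the bay at (300,120), the rack handle bar at about (328,242), the red tab at (291,224) and the yellow caddy at (448,288). The blue caddy, can and cup are on the left. The spool (465,242) and hammer are near the yellow caddy.

Run:
```python
from h import *
c=dict(np.load("c_top0.npz")); P=pts(c); s=dict(np.load("c_side0.npz")); Q=pts(s)
def big(img,x0,y0,w,h,k): return cv2.resize(img[y0:y0+h,x0:x0+w],None,fx=k,fy=k,interpolation=cv2.INTER_CUBIC)
save("topz",big(c["img"],235,140,130,115,6)); save("topy",big(c["img"],410,220,150,110,5))
save("sidez",big(s["img"],175,160,170,130,4))
hsv=cv2.cvtColor(c["img"],cv2.COLOR_RGB2HSV); hs=cv2.cvtColor(s["img"],cv2.COLOR_RGB2HSV)
def rep(n,hh,PP,lo,hi,box):
    m=cv2.inRange(hh,lo,hi)>0; b=np.zeros_like(m); b[box[1]:box[3],box[0]:box[2]]=1; m&=b
    X=PP[m]; X=X[np.isfinite(X).all(1)]; print(n,len(X),X.mean(0).round(4),X.min(0).round(3),X.max(0).round(3)); return m
rep("tab top",hsv,P,(0,150,80),(8,255,255),(270,200,310,240))
rep("tab side",hs,Q,(0,150,80),(8,255,255),(280,245,320,280))
rep("yel top",hsv,P,(20,150,80),(32,255,255),(410,265,490,310))
rep("yel side",hs,Q,(20,150,80),(32,255,255),(395,195,440,245))
rep("edge top",hsv,P,(20,150,80),(32,255,255),(240,150,370,185))
# handle: z 45..65 region, in both views
for n,PP,box in(("top",P,(295,205,360,250)),("side",Q,(300,230,345,280))):
    r=PP[box[1]:box[3],box[0]:box[2]].reshape(-1,3); k=(r[:,2]>.03)&(r[:,2]<.075); print(n,k.sum(),r[k].min(0).round(3),r[k].max(0).round(3))
for v in (238,242,246):
    print([tuple(P[v,u].round(3)) for u in range(300,356,6)])
```

```text
tab top 166 [0.6813 0.0618 0.0811] [0.666 0.04  0.063] [0.697 0.084 0.09 ]
tab side 110 [0.6795 0.0653 0.0803] [0.665 0.038 0.073] [0.699 0.087 0.088]
yel top 188 [ 0.5102 -0.3383  0.0376] [ 0.479 -0.39   0.004] [ 0.547 -0.288  0.06 ]
yel side 359 [ 0.5034 -0.3189  0.0399] [-0.03  -0.451 -0.006] [0.546 0.942 1.179]
edge top 297 [0.7932 0.0264 0.22  ] [ 0.528 -0.095  0.194] [0.813 0.14  1.586]
top 1033 [ 0.622 -0.099  0.03 ] [0.735 0.055 0.075]
side 722 [ 0.618 -0.093  0.03 ] [0.791 0.079 0.075]
[(np.float64(0.65), np.float64(0.043), np.float64(0.0)), (np.float64(0.645), np.float64(0.026), np.float64(0.059)), (np.float64(0.65), np.float64(0.011), np.float64(-0.002)), (np.float64(0.649), np.float64(-0.005), np.float64(0.003)), (np.float64(0.649), np.float64(-0.021), np.float64(-0.0)), (np.float64(0.649), np.float64(-0.038), np.float64(-0.001)), (np.float64(0.649), np.float64(-0.054), np.float64(-0.003)), (np.float64(0.649), np.float64(-0.07), np.float64(-0.002)), (np.float64(0.644), np.float64(-0.083), np.float64(0.059)), (np.float64(0.649), np.float64(-0.102), np.float64(0.0))]
[(np.f
[... 491 characters left out ...]
, np.float64(-0.086), np.float64(0.003)), (np.float64(0.638), np.float64(-0.102), np.float64(0.005))]
[(np.float64(0.629), np.float64(0.044), np.float64(-0.008)), (np.float64(0.624), np.float64(0.026), np.float64(0.058)), (np.float64(0.624), np.float64(0.01), np.float64(0.059)), (np.float64(0.624), np.float64(-0.005), np.float64(0.057)), (np.float64(0.627), np.float64(-0.021), np.float64(0.005)), (np.float64(0.628), np.float64(-0.037), np.float64(-0.001)), (np.float64(0.627), np.float64(-0.053), np.float64(0.005)), (np.float64(0.627), np.float64(-0.07), np.float64(0.003)), (np.float64(0.627), np.float64(-0.086), np.float64(0.003)), (np.float64(0.627), np.float64(-0.102), np.float64(-0.002))]
```

```bash
ls .
```

```text
c_side0.npz
c_top0.npz
c_wrist0.npz
h.py
pics
```

View pics/topz.png

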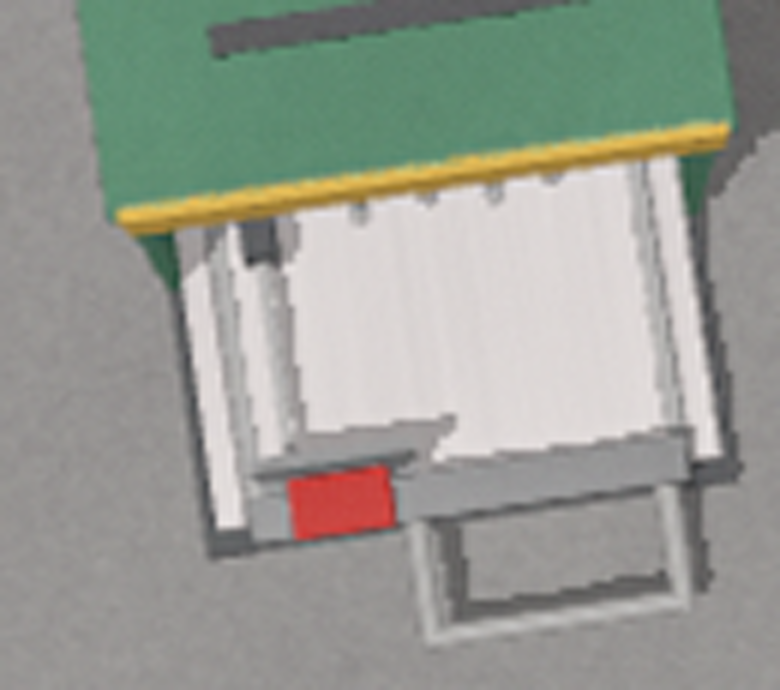

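View pics/topy.png

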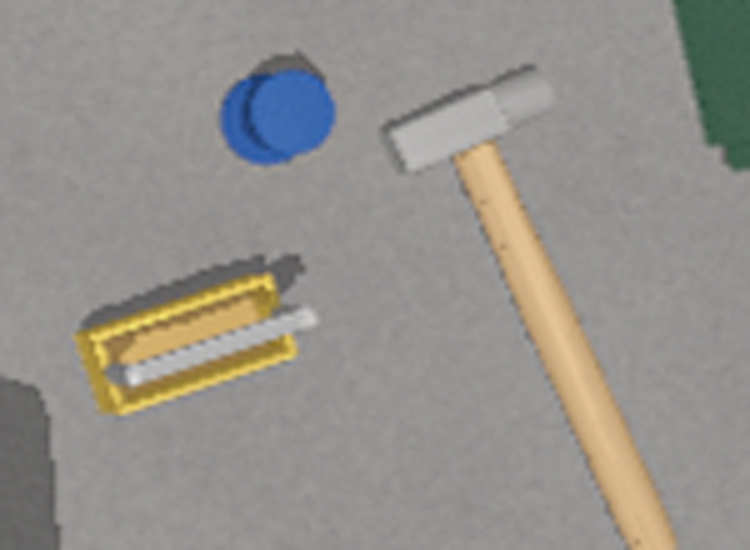

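View pics/sidez.png

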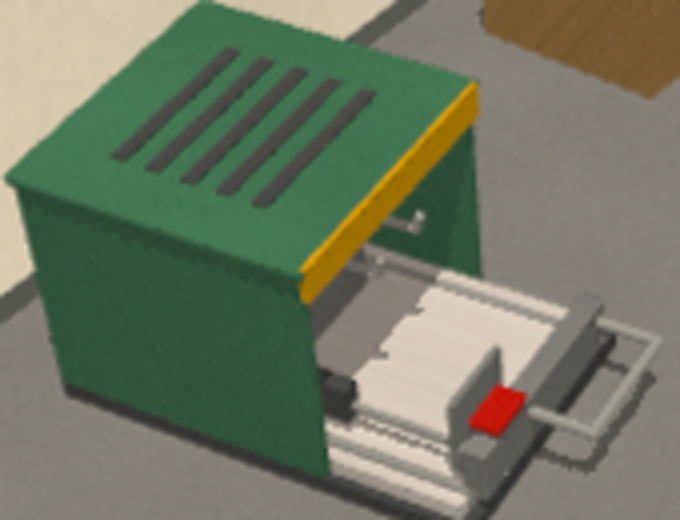

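```bash
cat >> h.py <<'E'
def ray(c,u,v,z,T=None):
    T=np.array(c["world_from_camera"] if T is None else T)
    d=T[:3,:3]@np.array([(u-c["cx"])/c["fx"],(v-c["cy"])/c["fy"],1]); return T[:3,3]+d*(z-T[2,3])/d[2]
E
python3 - <<'E'
from h import *
c=dict(np.load("c_top0.npz")); P=pts(c); s=dict(np.load("c_side0.npz")); Q=pts(s)
def line(X):
    m=X[:,:2].mean(0); u,sv,vt=np.linalg.svd(X[:,:2]-m); d=vt[0]; d=d*np.sign(d[1]); return m,d,np.degrees(np.arctan2(-d[0],d[1])),((X[:,:2]-m)@d).min(),((X[:,:2]-m)@d).max()
hsv=cv2.cvtColor(c["img"],cv2.COLOR_RGB2HSV)
m=cv2.inRange(hsv,(20,150,80),(32,255,255))>0; m[:150]=0;m[185:]=0;m[:,:240]=0;m[:,370:]=0
X=P[m]; X=X[abs(X[:,2]-.22)<.03]; print("edge",line(X), X.mean(0))
# handle bar
b=np.array([ray(c,235+430/6,140+(640-8)/6,.06),ray(c,235+690/6,140+(603-3)/6,.06)]); print("bar rays",b.round(4),b.mean(0))
for n,PP,box in(("top",P,(295,236,360,252)),("side",Q,(300,235,345,280))):
    r=PP[box[1]:box[3],box[0]:box[2]].reshape(-1,3); r=r[(r[:,2]>.045)&(r[:,2]<.075)]
    yaw=np.radians(8.); 
    # local x
    lx=r[:,0]*np.cos(yaw)+r[:,1]*np.sin(yaw); k=lx<lx.min()+.014; print(n,k.sum(),r[k].mean(0).round(4),line(r[k]))
for n,PP,box in(("top",P,(425,270,485,305)),("side",Q,(405,185,430,245))):
    r=PP[box[1]:box[3],box[0]:box[2]].reshape(-1,3); r=r[(r[:,2]>.085)&(r[:,2]<.125)]
    print("ybar",n,len(r),r.mean(0).round(4),np.median(r[:,2]),line(r) if len(r)>3 else 0)
# yellow box rim / mask line
m=cv2.inRange(hsv,(20,100,80),(32,255,255)); m[:265]=0;m[310:]=0;m[:,:410]=0;m[:,490:]=0
X=P[m>0]; X=X[X[:,2]>.045]; print("rim",cv2.minAreaRect((X[:,:2]*1000).astype(np.float32)),X[:,2].mean())
E
```

```text
edge (array([0.79409529, 0.02653084]), array([-0.13908576,  0.99028034]), np.float64(7.994946788116946), np.float64(-0.12203682192578641), np.float64(0.11455604949705371)) [0.79409529 0.02653084 0.21536064]
bar rays [[ 0.6259  0.0239  0.06  ]
 [ 0.639  -0.0883  0.06  ]] [ 0.6324775  -0.03220894  0.06      ]
top 183 [ 0.6328 -0.0296  0.0588] (array([ 0.63280886, -0.02961415]), array([-0.1409784 ,  0.99001267]), np.float64(8.104466015040368), np.float64(-0.059697990520245804), np.float64(0.05998749230202005))
side 110 [ 0.6308 -0.0251  0.0583] (array([ 0.63079873, -0.02511052]), array([-0.13895866,  0.99029818]), np.float64(7.987592959387026), np.float64(-0.06446484017876175), np.float64(0.058030989633272745))
ybar top 184 [ 0.5118 -0.3389  0.1138] 0.11501716214080515 (array([ 0.51183691, -0.33886368]), array([-0.31346724,  0.94959902]), np.float64(18.268307212163425), np.float64(-0.050936166974827696), np.float64(0.0477735304903683))
ybar side 98 [ 0.5081 -0.3293  0.1096] 0.11309077738155393 (array([ 0.50810582, -0.32932704]), array([-0.29970454,  0.95403207]), np.float64(17.43985826905673), np.float64(-0.06171561022725693), np.float64(0.04200587653316449))
rim ((505.1694030761719, -203.1501922607422), (65.23820495605469, 378.4602966308594), 2.957007646560669) 0.07137025939251526
```

Request:
drive_tool(
  increments=[
    [0, -0.0314, -0.05, 0, 0, 0, 0],
    [0, -0.0314, -0.05, 0, 0, 0, 0],
    [0, -0.0314, -0.05, 0, 0, 0, 0],
    [0, -0.0314, -0.05, 0, 0, 0, 0],
    [0, -0.0314, -0.05, 0, 0, 0, 0],
    [0, -0.0314, -0.05, 0, 0, 0, 0],
    [0, -0.0314, -0.05, 0, 0, 0, 0],
    [0, -0.0314, -0.05, 0, 0, 0, 0],
    [0, -0.0314, -0.05, 0, 0, 0, 0],
    [0, -0.0314, -0.05, 0, 0, 0, 0],
  ],
)

```text
time_s: 1.4
eef_pos: [0.5529, -0.1149, 0.2082]
eef_rot: [-0.096, -0.701, -0.096, 0.701]
wrist_force: [0.1, -0.9, 0.0]
opening: 0.5
```

Request:
drive_tool(
  increments=[
    [0, 0, 0, -10.3, 0, 0, 0],
    [0, 0, 0, -10.3, 0, 0, 0],
    [0, 0, 0, -10.3, 0, 0, 0],
    [0, 0, 0, -10.3, 0, 0, 0],
    [0, 0, 0, -10.3, 0, 0, 0],
    [0, 0, 0, -10.3, 0, 0, 0],
    [0, 0, 0, -10.3, 0, 0, 0],
    [0, 0, 0, -10.3, 0, 0, 0],
    [0, 0, 0, 0, 0, 0, 0],
  ],
)

```text
time_s: 2.52
eef_pos: [0.5516, -0.1165, 0.2079]
eef_rot: [0.533, 0.464, 0.534, -0.464]
wrist_force: [-0.1, 0.2, -1.1]
opening: 0.499
```

Run:
```python
from h import *
o=ctrl.get_obs(); T=toolT(o); print(T.round(4),o["opening"])
c=camera("wrist"); save("w1",c["img"]); np.savez("c_w1.npz",T=T,**c)
P=pts(c,T@np.array(c["hand_eye"])); print(np.isfinite(P).all())
tgt=np.array([.632,-.029,.2]); print("delta tool",(T[:3,:3].T@(tgt-T[:3,3])).round(4))
```

```text
[[-6.000e-04  9.904e-01  1.381e-01  5.516e-01]
 [ 3.000e-04  1.381e-01 -9.904e-01 -1.165e-01]
 [-1.000e+00 -6.000e-04 -4.000e-04  2.079e-01]
 [ 0.000e+00  0.000e+00  0.000e+00  1.000e+00]] 0.4991086347706038
True
delta tool [ 0.0079  0.0917 -0.0756]
```

View pics/w1.png

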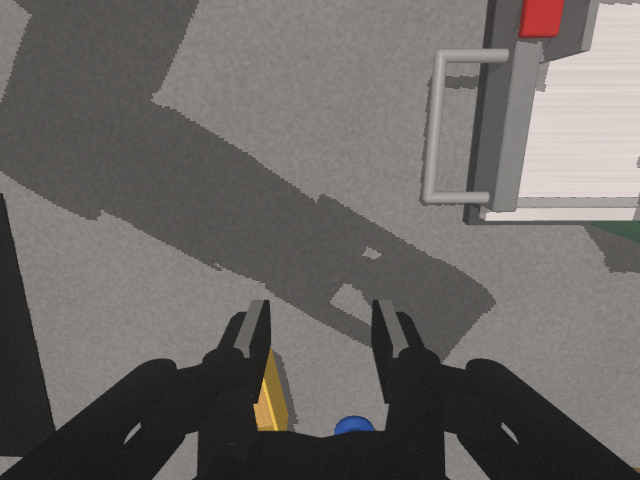

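The wrist view shows the handle bar from about (438,56) to (429,198), with the beam at x≈480–520 and the red tab at (541,15).

Run:
```python
from h import *
c=dict(np.load("c_w1.npz")); T=c["T"]; W=T@c["hand_eye"]; P=pts(c,W)
a=ray(c,439.5,56,.055,W); b=ray(c,429.5,198,.055,W); print(a,b,(a+b)/2,np.degrees(np.arctan2(-(a-b)[0],(a-b)[1])),np.linalg.norm(a-b))
r=P[50:205,415:450].reshape(-1,3); r=r[(r[:,2]>.04)&(r[:,2]<.08)]; print(len(r),r.mean(0),r[:,2].max())
hsv=cv2.cvtColor(c["img"],cv2.COLOR_RGB2HSV); m=cv2.inRange(hsv,(0,150,80),(8,255,255))>0; m[60:]=0; print("tab",P[m].mean(0),P[m].min(0),P[m].max(0))
# triangulate handle bar mid with top view
t=dict(np.load("c_top0.npz")); 
for z in(.045,.055,.065):
  w=(ray(c,439.5,56,z,W)+ray(c,429.5,198,z,W))/2; q=(ray(t,306.7,246,z)+ray(t,350,239.8,z))/2; print(z,w[:2].round(4),q[:2].round(4))
tgt=np.array([*((a+b)/2)[:2],.2]); print("delta tool",(T[:3,:3].T@(tgt-T[:3,3])).round(4))
```

```text
[0.62372951 0.0219694  0.055     ] [ 0.64101345 -0.08686575  0.055     ] [ 0.63237148 -0.03244818  0.055     ] 9.023697877768738 0.110199023551258
2137 [ 0.63206597 -0.03246851  0.05779446] 0.0611705289223442
tab [0.68015971 0.04932691 0.08076053] [ 0.54051328 -0.04065885  0.07372157] [0.69570361 0.06228156 0.37258156]
0.045 [ 0.6353 -0.0322] [ 0.6329 -0.0324]
0.055 [ 0.6324 -0.0324] [ 0.6322 -0.0323]
0.065 [ 0.6295 -0.0327] [ 0.6315 -0.0322]
delta tool [ 0.0079  0.0916 -0.0721]
```

Request:
drive_tool(
  increments=[
    [0, 0.0458, -0.036, 0, 0, 0, 0],
    [0, 0.0458, -0.036, 0, 0, 0, 0],
    [0.04, 0, 0, 0, 0, 0, 0],
    [0.04, 0, 0, 0, 0, 0, 0],
    [0.03, 0, 0, 0, 0, 0, 0],
    [0, 0, 0, 0, 0, 0, 0],
  ],
)

```text
time_s: 3.32
eef_pos: [0.63, -0.0319, 0.0951]
eef_rot: [0.531, 0.463, 0.535, -0.466]
wrist_force: [-0.3, 0.4, 0.7]
opening: 0.496
```

Run:
```python
from h import *
o=ctrl.get_obs(); T=toolT(o); print(T.round(4),o["opening"],o["wrist_force"])
c=camera("wrist"); save("w2",c["img"])
print("delta tool",(T[:3,:3].T@(np.array([.6323,-.0324,.047])-T[:3,3])).round(4))
```

```text
[[-0.0063  0.9906  0.137   0.63  ]
 [ 0.0015  0.137  -0.9906 -0.0319]
 [-1.     -0.006  -0.0024  0.0951]
 [ 0.      0.      0.      1.    ]] 0.4963595003196263 [-0.34632069  0.44437527  0.6662188 ]
delta tool [0.0481 0.0025 0.0009]
```

View pics/w2.png

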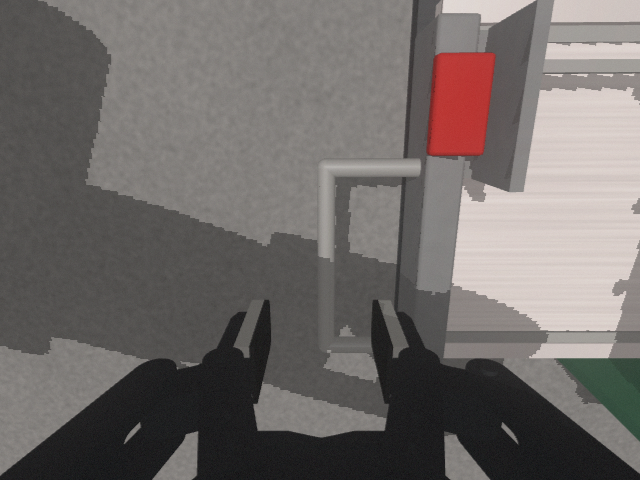

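Between the fingers, the bar is at column ≈325, and the right finger is over the gap.

Request:
drive_tool(
  increments=[
    [0.024, 0.0025, 0, 0, 0, 0, 0],
    [0.024, 0, 0, 0, 0, 0, 0],
    [0, 0, 0, 0, 0, 0, -1],
    [0, 0, 0, 0, 0, 0, -1],
    [0, 0, 0, 0, 0, 0, -1],
    [0, 0, 0, 0, 0, 0, -1],
  ],
)

```text
time_s: 4.12
eef_pos: [0.6357, -0.0324, 0.0515]
eef_rot: [0.534, 0.464, 0.533, -0.464]
wrist_force: [-0.1, 0.4, -0.0]
opening: 0.003
```

Run:
```python
from h import *
o=ctrl.get_obs(); T=toolT(o); print(T.round(4),o["opening"],o["wrist_force"])
c=camera("wrist"); save("w3",c["img"])
s=camera("side"); save("s3",cv2.resize(s["img"][150:350,200:460],None,fx=3,fy=3))
```

```text
[[ 1.800e-03  9.902e-01  1.396e-01  6.357e-01]
 [-5.000e-04  1.396e-01 -9.902e-01 -3.240e-02]
 [-1.000e+00  1.700e-03  7.000e-04  5.150e-02]
 [ 0.000e+00  0.000e+00  0.000e+00  1.000e+00]] 0.0026884076533097183 [-0.11446769  0.40590762 -0.00362152]
```

View pics/w3.png

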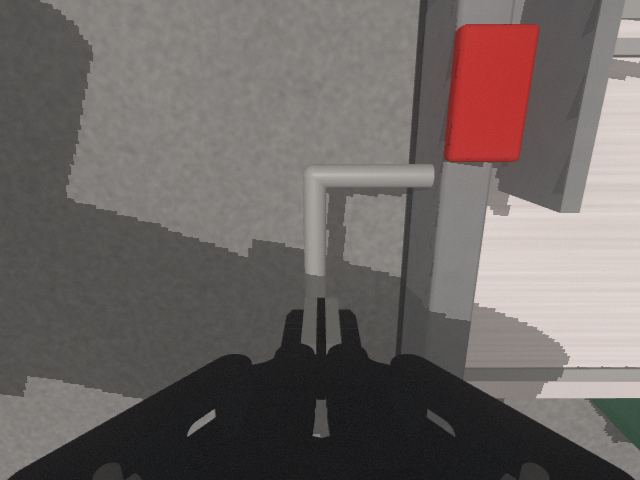

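View pics/s3.png

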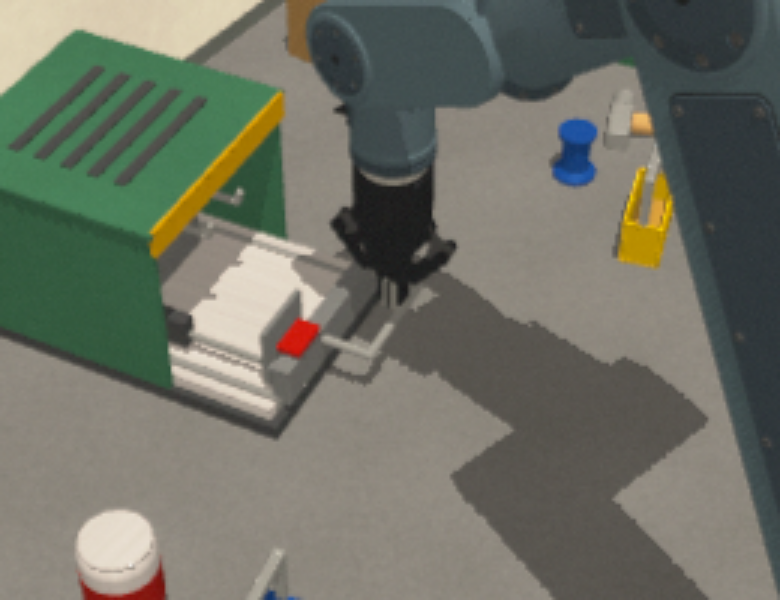

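Run:
```python
from h import *
o=ctrl.get_obs(); T=toolT(o)
c=camera("wrist"); W=T@np.array(c["hand_eye"]); P=pts(c,W); L=(P-T[:3,3])@T[:3,:3]
save("w3z",cv2.resize(c["img"][150:450,240:400],None,fx=2.6,fy=2))
for v in(200,230,260,285,300,310,320,340): print(v,[(u,*(1000*L[v,u]).round(0).astype(int)) for u in (300,306,310,315,320,325,330,335,342)])
```

```text
200 [(300, np.int64(52), np.int64(-13), np.int64(-35)), (306, np.int64(-7), np.int64(-7), np.int64(-46)), (310, np.int64(-7), np.int64(-5), np.int64(-46)), (315, np.int64(-8), np.int64(-3), np.int64(-46)), (320, np.int64(-7), np.int64(-1), np.int64(-46)), (325, np.int64(-6), np.int64(1), np.int64(-46)), (330, np.int64(52), np.int64(5), np.int64(-35)), (335, np.int64(51), np.int64(8), np.int64(-35)), (342, np.int64(52), np.int64(12), np.int64(-35))]
230 [(300, np.int64(52), np.int64(-13), np.int64(-17)), (306, np.int64(-7), np.int64(-7), np.int64(-33)), (310, np.int64(-8), np.int64(-5), np.int64(-33)), (315, np.int64(-8), np.int64(-3), np.int64(-33)), (320, np.int64(-8), np.int64(-1), np.int64(-33)), (325, np.int64(-5), np.int64(1), np.int64(-32)), (330, np.int64(52), np.int64(5), np.int64(-17)), (335, np.int64(52), np.int64(8), np.int64(-17)), (342, np.int64(52), np.int64(12), np.int64(-17))]
260 [(300, np.int64(51), np.int64(-13), np.int64(2)), (306, np.int64(-5), np.int64(-7), np.int64(-18)), (310, np.int64(-7), np.int64(-5), np.int64(-19)), (315, np.int64(-9), np.int64(-3), np.int
[... 1819 characters left out ...]
320, np.int64(-44), np.int64(-1), np.int64(-9)), (325, np.int64(-44), np.int64(1), np.int64(-9)), (330, np.int64(-45), np.int64(3), np.int64(-10)), (335, np.int64(-44), np.int64(5), np.int64(-9)), (342, np.int64(-38), np.int64(7), np.int64(-6))]
340 [(300, np.int64(-51), np.int64(-8), np.int64(-6)), (306, np.int64(-58), np.int64(-5), np.int64(-10)), (310, np.int64(-59), np.int64(-4), np.int64(-10)), (315, np.int64(-57), np.int64(-3), np.int64(-9)), (320, np.int64(-58), np.int64(-1), np.int64(-10)), (325, np.int64(-56), np.int64(1), np.int64(-9)), (330, np.int64(-58), np.int64(2), np.int64(-10)), (335, np.int64(-57), np.int64(4), np.int64(-9)), (342, np.int64(-51), np.int64(7), np.int64(-6))]
```

View pics/w3z.png

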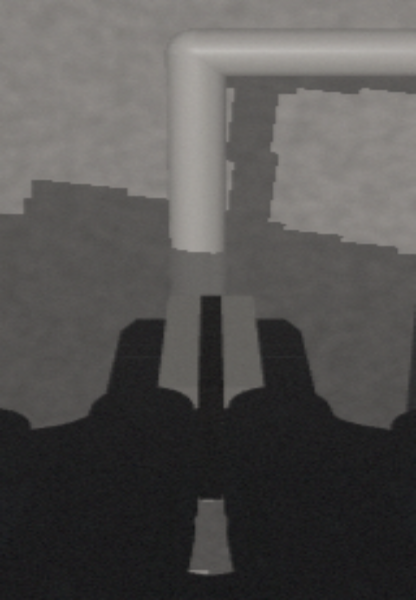

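Run:
```python
from h import *
s=camera("side"); P=pts(s)
save("s3z",cv2.resize(s["img"][215:275,300:370],None,fx=10,fy=8,interpolation=cv2.INTER_NEAREST))
for v in range(238,266,2): print(v,[(u,*(1000*P[v,u]).round(0).astype(int).tolist()) for u in range(322,344,3)])
```

```text
238 [(322, 654, -15, 127), (325, 646, -19, 128), (328, 636, -19, 133), (331, 624, -17, 141), (334, 617, -23, 140), (337, 619, -40, 126), (340, 601, -28, 144), (343, 588, -24, 154)]
240 [(322, 689, -65, 65), (325, 644, -17, 123), (328, 636, -20, 125), (331, 627, -22, 128), (334, 619, -25, 130), (337, 614, -33, 127), (340, 601, -28, 137), (343, 587, -23, 148)]
242 [(322, 689, -63, 58), (325, 645, -17, 115), (328, 637, -21, 116), (331, 628, -24, 118), (334, 622, -30, 116), (337, 608, -24, 128), (340, 597, -23, 135), (343, 669, -152, 1)]
244 [(322, 689, -63, 49), (325, 694, -87, 29), (328, 637, -22, 107), (331, 628, -24, 110), (334, 615, -19, 121), (337, 607, -23, 122), (340, 638, -86, 58), (343, 665, -146, -1)]
246 [(322, 688, -62, 42), (325, 690, -81, 27), (328, 638, -23, 98), (331, 628, -23, 103), (334, 623, -31, 100), (337, 641, -74, 58), (340, 634, -80, 57), (343, 659, -137, 0)]
248 [(322, 687, -61, 35), (325, 694, -86, 13), (328, 637, -20, 93), (331, 628, -24, 95), (334, 621, -29, 94), (337, 635, -65, 59), (340, 661, -123, 1), (343, 655, -131, -2)]
250 [(322, 689, -64, 24), (325, 6
[... 631 characters left out ...]
, (343, 635, -100, -2)]
258 [(322, 684, -56, -1), (325, 678, -63, -4), (328, 634, -16, 57), (331, 628, -24, 54), (334, 654, -78, -3), (337, 646, -83, -2), (340, 639, -90, -4), (343, 629, -90, 1)]
260 [(322, 678, -47, 0), (325, 672, -55, -3), (328, 628, -7, 60), (331, 656, -64, -2), (334, 649, -71, -3), (337, 640, -73, 0), (340, 633, -80, -2), (343, 628, -89, -6)]
262 [(322, 675, -43, -3), (325, 630, 4, 59), (328, 624, -2, 57), (331, 651, -57, -2), (334, 643, -61, -1), (337, 634, -65, 1), (340, 628, -73, -2), (343, 622, -79, -4)]
264 [(322, 667, -31, 2), (325, 626, 11, 58), (328, 651, -41, 2), (331, 645, -48, 0), (334, 637, -53, 1), (337, 630, -58, 0), (340, 626, -69, -6), (343, 614, -68, 1)]
```

View pics/s3z.png

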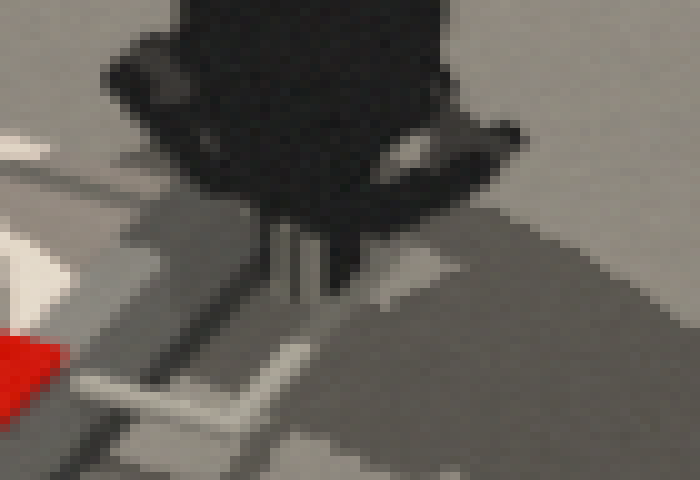

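Both the wrist depth and the side view put the fingertips at z≈0.078 while the TCP reads 0.0515. So the tips are about 27 mm behind the reported TCP, not 11 mm ahead of it as the text says. The jaws closed above the bar without touching it. I'll use the measured offset from here: tips at tool x≈−27 mm, grasp point at ≈−46 mm.

Request:
drive_tool(
  increments=[
    [0, -0.002, 0, 0, 0, 0, 0],
    [0, 0, 0, 0, 0, 0, 0],
    [0, 0, 0, 0, 0, 0, 0],
    [0.02, 0, 0, 0, 0, 0, 0],
    [0.02, 0, 0, 0, 0, 0, 0],
    [0, 0, 0, 0, 0, 0, 0],
  ],
)

```text
time_s: 5.08
eef_pos: [0.6303, -0.0319, 0.0067]
eef_rot: [0.532, 0.463, 0.536, -0.465]
wrist_force: [-1.0, 1.0, -0.4]
opening: 0.5
```

Run:
```python
from h import *
o=ctrl.get_obs(); T=toolT(o); print(T[:3,3].round(4),o["opening"],o["wrist_force"])
c=camera("wrist"); save("w4",c["img"])
s=camera("side"); save("s4",cv2.resize(s["img"][200:290,290:400],None,fx=7,fy=6))
```

```text
[ 0.6303 -0.0319  0.0067] 0.49993968414777284 [-0.99885068  0.99512779 -0.41218537]
```

View pics/w4.png

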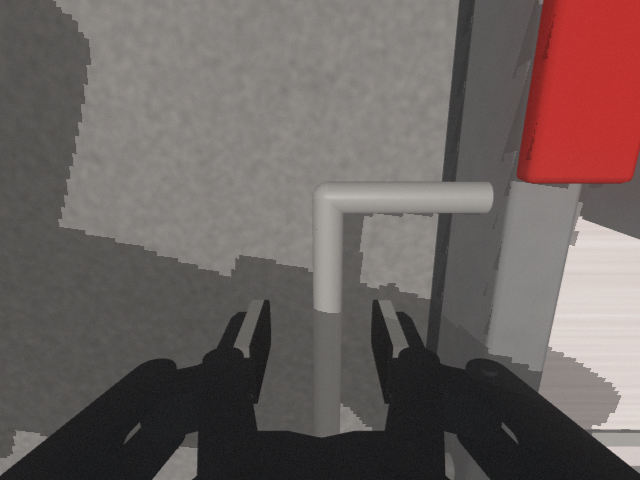

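View pics/s4.png

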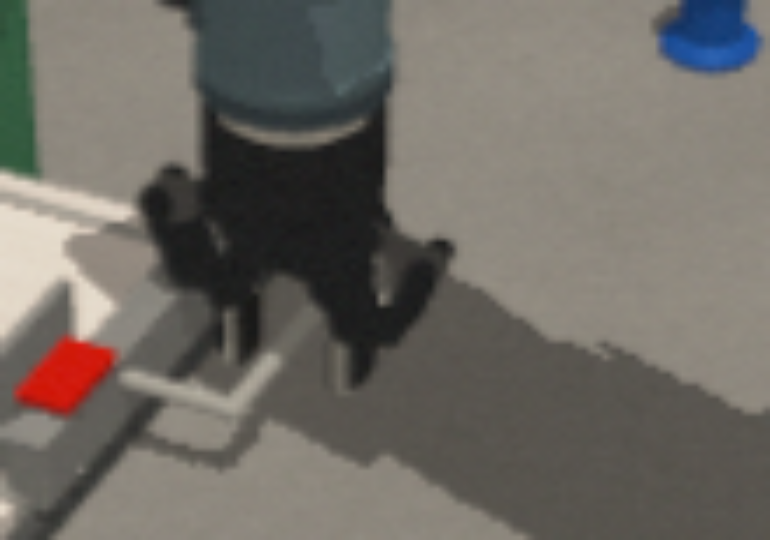

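The bar (column ≈328) now lies between the fingers at pad depth, so I close.

Request:
drive_tool(
  increments=[
    [0, 0.002, 0, 0, 0, 0, -1],
    [0, 0, 0, 0, 0, 0, -1],
    [0, 0, 0, 0, 0, 0, -1],
    [0, 0, 0, 0, 0, 0, -1],
  ],
)

```text
time_s: 5.68
eef_pos: [0.6352, -0.0324, 0.0111]
eef_rot: [0.534, 0.464, 0.534, -0.464]
wrist_force: [-3.8, -0.9, 6.0]
opening: 0.094
```

Request:
drive_tool(
  increments=[
    [0, -0.006, 0, 0, 0, 0, -1],
    [0, -0.012, 0, 0, 0, 0, -1],
    [0, -0.012, 0, 0, 0, 0, -1],
    [0, -0.012, 0, 0, 0, 0, -1],
    [0, -0.012, 0, 0, 0, 0, -1],
    [0, -0.012, 0, 0, 0, 0, -1],
    [0, -0.012, 0, 0, 0, 0, -1],
    [0, -0.012, 0, 0, 0, 0, -1],
    [0, -0.01, 0, 0, 0, 0, -1],
  ],
)

```text
time_s: 6.8
eef_pos: [0.5381, -0.0462, 0.0111]
eef_rot: [0.535, 0.465, 0.532, -0.463]
wrist_force: [6.1, 1.3, -0.9]
opening: 0.096
```

Request:
drive_tool(
  increments=[
    [0, -0.005, 0, 0, 0, 0, -1],
    [0, -0.005, 0, 0, 0, 0, -1],
    [0, -0.004, 0, 0, 0, 0, -1],
    [0, -0.004, 0, 0, 0, 0, -1],
  ],
)

```text
time_s: 7.3
eef_pos: [0.5204, -0.0488, 0.0111]
eef_rot: [0.535, 0.465, 0.532, -0.463]
wrist_force: [6.0, 1.5, -0.8]
opening: 0.089
```

Request:
drive_tool(
  increments=[
    [0, -0.004, 0, 0, 0, 0, -1],
    [0, -0.004, 0, 0, 0, 0, -1],
    [0, -0.004, 0, 0, 0, 0, -1],
  ],
)

```text
time_s: 7.68
eef_pos: [0.5085, -0.0504, 0.0111]
eef_rot: [0.535, 0.465, 0.532, -0.463]
wrist_force: [6.3, 2.0, -1.0]
opening: 0.093
```

Request:
drive_tool(
  increments=[
    [0, -0.004, 0, 0, 0, 0, -1],
    [0, -0.004, 0, 0, 0, 0, -1],
    [0, -0.004, 0, 0, 0, 0, -1],
  ],
)

```text
time_s: 8.05
eef_pos: [0.4966, -0.0521, 0.0111]
eef_rot: [0.535, 0.465, 0.532, -0.463]
wrist_force: [5.5, 2.0, -1.0]
opening: 0.093
```

Request:
drive_tool(
  increments=[
    [0, -0.004, 0, 0, 0, 0, -1],
    [0, -0.004, 0, 0, 0, 0, -1],
    [0, -0.003, 0, 0, 0, 0, -1],
  ],
)

```text
time_s: 8.43
eef_pos: [0.4851, -0.0538, 0.0111]
eef_rot: [0.535, 0.465, 0.533, -0.463]
wrist_force: [2.4, 1.3, 2.5]
opening: 0.094
```

Request:
drive_tool(
  increments=[
    [0, -0.003, 0, 0, 0, 0, -1],
    [0, -0.003, 0, 0, 0, 0, -1],
  ],
)

```text
time_s: 8.68
eef_pos: [0.4807, -0.0544, 0.0112]
eef_rot: [0.536, 0.466, 0.531, -0.462]
wrist_force: [19.0, 7.3, -11.5]
opening: 0.094
```

Request:
drive_tool(
  increments=[
    [0, 0.002, 0, 0, 0, 0, -1],
    [0, 0, 0, 0, 0, 0, -1],
  ],
)

```text
time_s: 8.93
eef_pos: [0.4808, -0.0543, 0.0111]
eef_rot: [0.535, 0.464, 0.533, -0.463]
wrist_force: [4.1, 2.3, 4.7]
opening: 0.092
```

Run:
```python
from h import *
o=ctrl.get_obs(); print(o["eef_pos"],o["wrist_force"])
for n in("side","top"):
    c=camera(n); save(n+"5",c["img"]); np.savez("c_"+n+"5.npz",**c); P=pts(c)
    hsv=cv2.cvtColor(c["img"],cv2.COLOR_RGB2HSV); m=cv2.inRange(hsv,(0,150,80),(8,255,255))>0
    X=P[m]; k=(abs(X[:,0]-.53)<.06)&(abs(X[:,1]-.04)<.06); print(n,k.sum(),X[k].mean(0).round(4),np.median(X[k],0).round(4))
    save(n+"5z",cv2.resize(c["img"][150:330,200:400],None,fx=4,fy=3.3,interpolation=cv2.INTER_CUBIC))
```

```text
[ 0.48080406 -0.05434503  0.01105982] [4.08841619 2.3416866  4.68029404]
side 116 [0.5273 0.0441 0.0864] [0.5271 0.0451 0.0865]
top 156 [0.5295 0.0401 0.0967] [0.5289 0.0405 0.0874]
```

View pics/side5z.png

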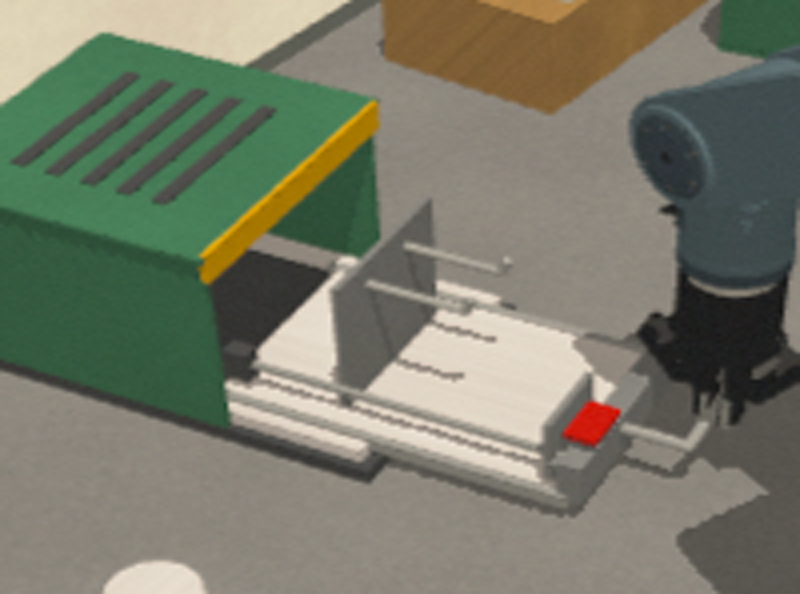

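View pics/top5z.png

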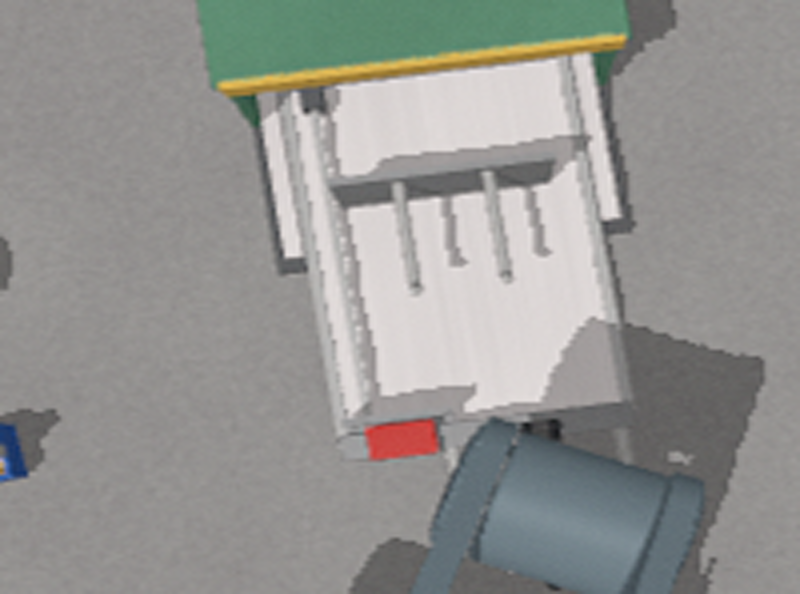

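Both views put the tab top at z≈0.087, which means locked, and the hook prongs stand clear in front of the bay. I let go of the handle and measure the seat and the yellow bar.

Request:
drive_tool(
  increments=[
    [0, 0, 0, 0, 0, 0, 0],
    [0, 0, 0, 0, 0, 0, 0],
    [0, 0, 0, 0, 0, 0, 0],
    [-0.05, 0, 0, 0, 0, 0, 0],
    [-0.06, 0, 0, 0, 0, 0, 0],
    [-0.06, 0, 0, 0, 0, 0, 0],
    [-0.02, 0, 0, 0, 0, 0, 0],
  ],
)

```text
time_s: 9.9
eef_pos: [0.4813, -0.0549, 0.2045]
eef_rot: [0.536, 0.464, 0.532, -0.463]
wrist_force: [0.4, 0.7, -1.3]
opening: 0.497
```

Run:
```python
from h import *
t=dict(np.load("c_top5.npz")); s=dict(np.load("c_side5.npz"))
for z in(.15,.157,.162):
  print(z,[ray(t,u,v,z)[:2].round(4).tolist() for u,v in((303.7,237.7),(326.5,233.7))],[ray(s,u,v,z)[:2].round(4).tolist() for u,v in((316.2,242.2),(326.7,229.5))])
Pt=pts(t);Ps=pts(s)
for P,b in((Pt,(290,195,340,245)),(Ps,(285,220,335,250))):
  r=P[b[1]:b[3],b[0]:b[2]].reshape(-1,3); r=r[(r[:,2]>.13)&(r[:,2]<.175)]
  a=np.radians(8); h=np.array([.4779,-.0543]); L=(r[:,:2]-h)@np.array([[np.cos(a),-np.sin(a)],[np.sin(a),np.cos(a)]])
  k=L[:,0]<.235
  for sg in(0,1):
    kk=k&((L[:,1]>.03)==bool(sg))
    if kk.sum()>2: print(kk.sum(),"local x min",L[kk,0].min().round(4),"y med",np.median(L[kk,1]).round(4),"z med/max",np.median(r[kk,2]).round(4),r[kk,2].max().round(4))
o=ctrl.get_obs(); T=toolT(o); print(T.round(4),o["opening"])
s0=dict(np.load("c_side0.npz")); save("sy",cv2.resize(s0["img"][180:250,390:450],None,fx=9,fy=8,interpolation=cv2.INTER_CUBIC))
```

```text
0.15 [[0.6389, 0.0289], [0.6483, -0.0267]] [[0.6423, 0.0292], [0.6488, -0.0319]]
0.157 [[0.6383, 0.0287], [0.6477, -0.0267]] [[0.6377, 0.0354], [0.6442, -0.0252]]
0.162 [[0.6379, 0.0286], [0.6473, -0.0266]] [[0.6345, 0.0398], [0.6409, -0.0205]]
89 local x min 0.168 y med 0.005 z med/max 0.1484 0.1664
87 local x min 0.167 y med 0.0609 z med/max 0.1493 0.1678
65 local x min 0.1673 y med 0.0075 z med/max 0.147 0.1651
72 local x min 0.1687 y med 0.0623 z med/max 0.1466 0.1611
[[ 0.006   0.9902  0.1398  0.4813]
 [-0.0024  0.1398 -0.9902 -0.0549]
 [-1.      0.0056  0.0032  0.2045]
 [ 0.      0.      0.      1.    ]] 0.4966412516993241
```

View pics/sy.png

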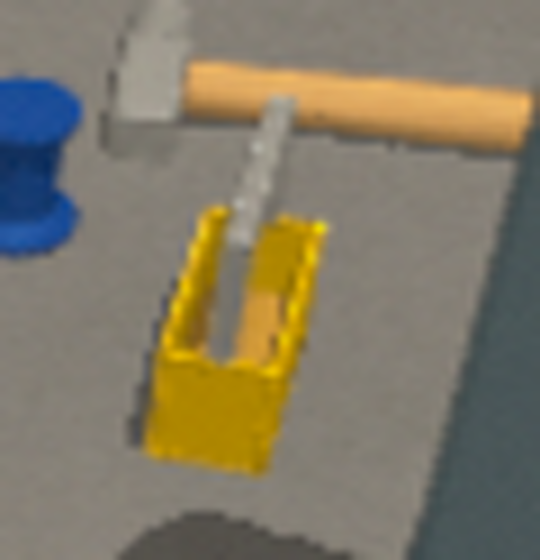

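Request:
drive_tool(
  increments=[
    [-0.005, 0, 0.049, -5, 0, 0, 0],
    [-0.005, 0, 0.049, 0, 0, 0, 0],
    [-0.005, 0, 0.049, 0, 0, 0, 0],
    [-0.005, 0, 0.049, 0, 0, 0, 0],
    [-0.005, 0, 0.049, 0, 0, 0, 0],
    [-0.005, 0, 0.049, 0, 0, 0, 0],
    [0, 0, 0.049, -5, 0, 0, 0],
    [0, 0, 0, 0, 0, 0, 0],
    [0, 0, 0, 0, 0, 0, 0],
  ],
)

```text
time_s: 11.02
eef_pos: [0.5521, -0.3885, 0.2293]
eef_rot: [0.571, 0.416, 0.573, -0.416]
wrist_force: [1.1, 0.6, 0.3]
opening: 0.501
```

Run:
```python
from h import *
t=dict(np.load("c_top0.npz")); s=dict(np.load("c_side0.npz"))
for z in(.105,.11,.115):
  a,b=ray(t,437,295.2,z),ray(t,472.6,283.2,z); d,e=ray(s,416.9,210,z),ray(s,421.3,192.5,z); print(z,((a+b)/2)[:2],((d+e)/2)[:2],np.linalg.norm(a-b),np.linalg.norm(d-e))
o=ctrl.get_obs(); T=toolT(o); print(T.round(4),o["opening"])
c=camera("wrist"); save("w6",c["img"]); np.savez("c_w6.npz",T=T,**c)
```

```text
0.105 [ 0.51096106 -0.3460239 ] [ 0.5144004  -0.35190858] 0.09396481398009114 0.09284429818566704
0.11 [ 0.51101853 -0.34489797] [ 0.51186683 -0.34588609] 0.0936476118485612 0.09241208826516632
0.115 [ 0.51107599 -0.34377204] [ 0.50933326 -0.3398636 ] 0.09333040971703133 0.09197987834466545
[[-1.300e-03  9.512e-01  3.086e-01  5.521e-01]
 [ 1.700e-03  3.086e-01 -9.512e-01 -3.885e-01]
 [-1.000e+00 -8.000e-04 -2.000e-03  2.293e-01]
 [ 0.000e+00  0.000e+00  0.000e+00  1.000e+00]] 0.5012669395723046
```

View pics/w6.png

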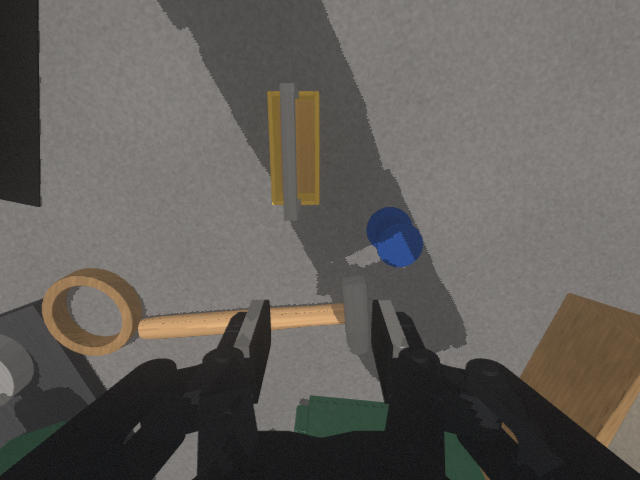

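The wrist view shows the bar from about (287.5,84) to (290.5,219) above the yellow box. The spool is at (395,238), clear of it.

Run:
```python
from h import *
c=dict(np.load("c_w6.npz")); T=c["T"]; W=T@c["hand_eye"]; P=pts(c,W); t=dict(np.load("c_top0.npz"))
for z in(.105,.11,.115,.12):
  a,b=ray(c,287.5,84,z,W),ray(c,290.5,219,z,W); d,e=ray(t,437,295.2,z),ray(t,472.6,283.2,z)
  print(z,((a+b)/2)[:2].round(4),((d+e)/2)[:2].round(4),np.linalg.norm(a-b).round(4),np.degrees(np.arctan2(-(a-b)[0],(a-b)[1])).round(2))
r=P[86:217,278:300].reshape(-1,3); r=r[(r[:,2]>.1)&(r[:,2]<.13)]
m=r.mean(0); vt=np.linalg.svd((r-m)[:,:2],full_matrices=False)[2][0]; print(m,np.median(r[:,2]),np.degrees(np.arctan2(-vt[0]*np.sign(vt[1]),abs(vt[1]))))
print((T[:3,:3].T@(m-T[:3,3])).round(4))
```

```text
0.105 [ 0.5113 -0.3434] [ 0.511 -0.346] 0.0991 17.8
0.11 [ 0.5116 -0.3429] [ 0.511  -0.3449] 0.0974 17.8
0.115 [ 0.5119 -0.3425] [ 0.5111 -0.3438] 0.0956 17.8
0.12 [ 0.5122 -0.342 ] [ 0.5111 -0.3426] 0.0939 17.8
[ 0.51059171 -0.33994302  0.11368611] 0.11389339477736762 18.133479613376196
[ 0.1158 -0.0244 -0.0587]
```

Request:
drive_tool(
  increments=[
    [0, -0.012, -0.028, 0, 0, 0, 0],
    [0, -0.012, -0.0277, 0, 0, 0, 0],
    [0.05, 0, 0, 0, 0, 0, 0],
    [0.05, 0, 0, 0, 0, 0, 0],
    [0, 0, 0, 0, 0, 0, 0],
  ],
)

```text
time_s: 11.7
eef_pos: [0.5101, -0.3397, 0.1264]
eef_rot: [0.569, 0.416, 0.576, -0.415]
wrist_force: [0.4, 0.7, 0.3]
opening: 0.501
```

Run:
```python
from h import *
o=ctrl.get_obs(); T=toolT(o); print(T.round(4),o["opening"])
print("delta",(T[:3,:3].T@(np.array([.5117,-.343,.064])-T[:3,3])).round(4))
c=camera("wrist"); save("w7",c["img"])
```

```text
[[-0.0063  0.9505  0.3106  0.5101]
 [ 0.0064  0.3106 -0.9505 -0.3397]
 [-1.     -0.004  -0.008   0.1264]
 [ 0.      0.      0.      1.    ]] 0.5006841507055163
delta [0.0624 0.0008 0.0042]
```

View pics/w7.png

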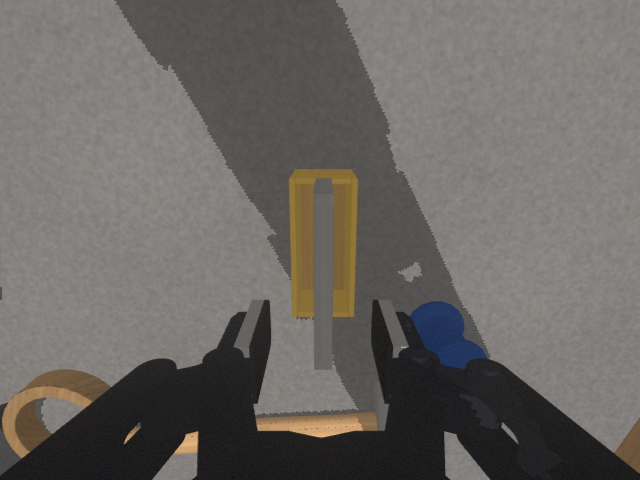

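The bar (column ≈323) is centred between the jaws. The fingers will stop at z≈0.09, above the 0.062-high spool.

Request:
drive_tool(
  increments=[
    [0.03, 0, 0.003, 0, 0, 0, 0],
    [0.025, 0, 0, 0, 0, 0, 0],
    [0.007, 0, 0, 0, 0, 0, 0],
    [0, 0, 0, 0, 0, 0, 0],
    [0, 0, 0, 0, 0, 0, -1],
    [0, 0, 0, 0, 0, 0, -1],
    [0, 0, 0, 0, 0, 0, -1],
    [0, 0, 0, 0, 0, 0, -1],
  ],
)

```text
time_s: 12.75
eef_pos: [0.5141, -0.3472, 0.0699]
eef_rot: [0.573, 0.415, 0.571, -0.416]
wrist_force: [-1.2, 0.7, 6.3]
opening: 0.103
```

Request:
drive_tool(
  increments=[
    [-0.01, 0, 0, 0, 0, 0, -1],
    [-0.02, 0, 0, 0, 0, 0, -1],
    [-0.03, 0, 0, 0, 0, 0, -1],
    [-0.03, 0, 0, 0, 0, 0, -1],
    [-0.03, 0, 0, 0, 0, 0, -1],
    [-0.02, 0, 0, 0, 0, 0, -1],
    [0, 0, 0, 0, 0, 0, -1],
    [0, 0, 0, 0, 0, 0, -1],
  ],
)

```text
time_s: 13.75
eef_pos: [0.513, -0.3459, 0.2071]
eef_rot: [0.572, 0.416, 0.573, -0.415]
wrist_force: [-0.3, 0.2, -2.3]
opening: 0.098
```

Run:
```python
from h import *
o=ctrl.get_obs(); T=toolT(o); print(T.round(4),o["opening"],o["wrist_force"])
c=camera("wrist"); save("w8",c["img"])
t=camera("top"); save("t8",cv2.resize(t["img"][180:330,260:520],None,fx=3,fy=3))
s=camera("side"); save("s8",cv2.resize(s["img"][100:260,280:520],None,fx=3,fy=3))
P=pts(s); r=P[150:300,200:330].reshape(-1,3); t5=dict(np.load("c_side5.npz")); r=pts(t5)[190:290,200:330].reshape(-1,3)
a=np.radians(8); h=np.array([.4779,-.0543]); L=(r[:,:2]-h)@np.array([[np.cos(a),-np.sin(a)],[np.sin(a),np.cos(a)]])
k=(abs(L[:,0]-.25)<.015)&(abs(L[:,1]-.03)<.09)&(r[:,2]>.08); print("plate",k.sum(),r[k,2].max(),np.percentile(r[k,2],95),L[k].min(0),L[k].max(0))
```

```text
[[-1.300e-03  9.509e-01  3.095e-01  5.130e-01]
 [ 1.300e-03  3.095e-01 -9.509e-01 -3.459e-01]
 [-1.000e+00 -9.000e-04 -1.700e-03  2.071e-01]
 [ 0.000e+00  0.000e+00  0.000e+00  1.000e+00]] 0.09801214109136956 [-0.26143962  0.15976636 -2.34996471]
plate 652 0.17427566923527116 0.1699208191809503 [ 0.2350606  -0.04016343] [0.26223264 0.1073115 ]
```

View pics/w8.png

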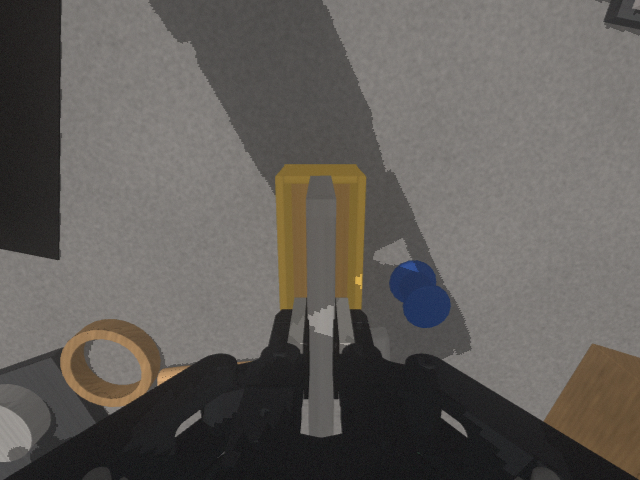

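View pics/t8.png

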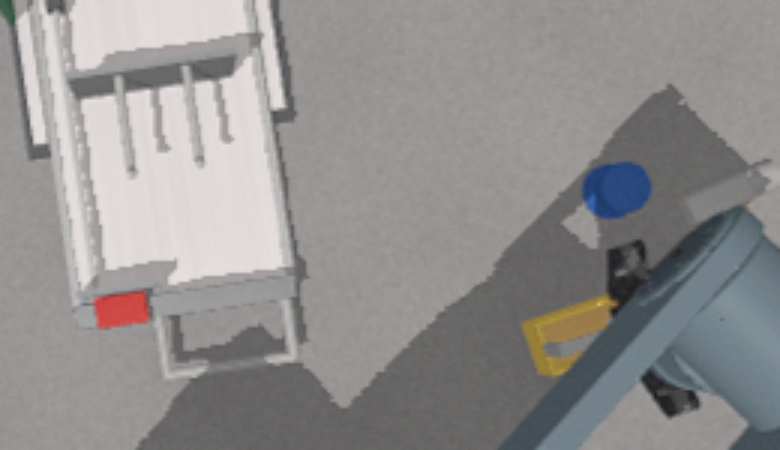

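View pics/s8.png

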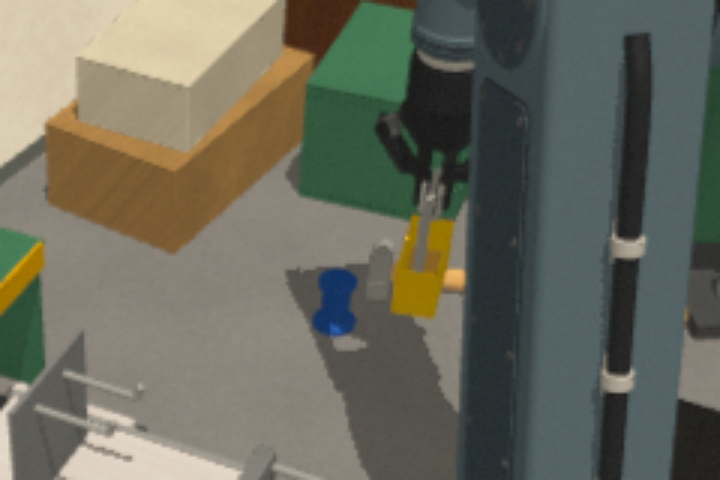

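The caddy hangs level in the grip, and the spool and hammer are undisturbed. I check the bar's place in the grip and the rack's handle, which is unobstructed in the top view.

Run:
```python
from h import *
o=ctrl.get_obs(); T=toolT(o)
c=camera("wrist"); L=pts(c,np.array(c["hand_eye"]))
r=L[180:330,300:345].reshape(-1,3); k=(abs(r[:,1])<.012)&(r[:,0]>-.055)&(r[:,0]<-.025); r=r[k]; print(k.sum(),r.min(0),np.percentile(r[:,2],[1,3,10]),np.median(r,0))
t=camera("top"); P=pts(t); r=P[285:312,305:365].reshape(-1,3); r=r[(r[:,2]>.045)&(r[:,2]<.075)]
a=np.radians(8); M=np.array([[np.cos(a),-np.sin(a)],[np.sin(a),np.cos(a)]]); q=r[:,:2]@M
k=q[:,0]<q[:,0].min()+.013; lo,hi=q[k].min(0),q[k].max(0); print(k.sum(),"bar mid world",(M@np.array([np.median(q[k,0]),(lo[1]+hi[1])/2])),hi-lo)
a_=ray(t,260+166/3,180+372/3,.058);b_=ray(t,260+297/3,180+356/3,.058);print("rays",(a_+b_)/2,np.linalg.norm(a_-b_))
tips=[ray(t,260+x/3,180+y/3,.16) for x,y in((131,172),(200,161))]; print(tips,(np.mean(tips,0)[:2]-[.4779,-.0543])@M)
```

```text
4572 [-0.05174984 -0.00935923 -0.0543567 ] [-0.05403343 -0.05392892 -0.05188818] [-0.0440494  -0.00075861 -0.03004502]
189 bar mid world [ 0.48080149 -0.05086844] [0.01263145 0.11936332]
rays [ 0.48115674 -0.05378211  0.058     ] 0.11319465658937736
[array([0.63898393, 0.02871277, 0.16      ]), array([ 0.64750774, -0.02704992,  0.16      ])] [0.17140951 0.0315832 ]
```

Request:
drive_tool(
  increments=[
    [0, 0.0188, -0.0292, 0, 0, 0, -1],
    [0, 0.0188, -0.0292, 0, 0, 0, -1],
    [0, 0.0188, -0.0292, 0, 0, 0, -1],
    [0, 0.0188, -0.0292, 0, 0, 0, -1],
    [0, 0.0188, -0.0292, 0, 0, 0, -1],
    [0, 0.0188, -0.0292, 0, 0, 0, -1],
    [0, 0.0188, -0.0292, 0, 0, 0, -1],
    [0, 0.0188, -0.0292, 0, 0, 0, -1],
    [0, 0.0188, -0.0292, 0, 0, 0, -1],
    [0, 0.0188, -0.0292, 0, 0, 0, -1],
  ],
)

```text
time_s: 15.25
eef_pos: [0.6019, -0.0094, 0.2078]
eef_rot: [0.572, 0.415, 0.572, -0.416]
wrist_force: [0.1, -0.5, -1.3]
opening: 0.096
```

Request:
drive_tool(
  increments=[
    [0, 0, 0, 5, 0, 0, -1],
    [0, 0, 0, 5, 0, 0, -1],
    [0, 0, 0, 0, 0, 0, -1],
    [0, 0, 0, 0, 0, 0, -1],
  ],
)

```text
time_s: 15.75
eef_pos: [0.6018, -0.0106, 0.208]
eef_rot: [0.534, 0.463, 0.534, -0.463]
wrist_force: [-0.4, -0.1, -2.1]
opening: 0.102
```

```bash
cat > look.py <<'E'
from h import *
import sys
n=sys.argv[1]
o=ctrl.get_obs(); T=toolT(o); print(T.round(4),o["opening"],o["wrist_force"],o["time_s"])
a=np.radians(8); M=np.array([[np.cos(a),-np.sin(a)],[np.sin(a),np.cos(a)]])
bar=T[:3,3]+T[:3,:3]@np.array([-.040,-.0008,-.005]); d=np.array([.676,.005,.154])-bar
print("bar",bar.round(4),"bar->seat bay axes",(d[:2]@M).round(4),d[2].round(4),"tool",(T[:3,:3].T@d).round(4))
c=camera("wrist"); save("w"+n,c["img"]); 
s=camera("side"); save("s"+n,cv2.resize(s["img"][140:330,200:430],None,fx=3.4,fy=3.1))
t=camera("top"); save("t"+n,cv2.resize(t["img"][160:310,230:390],None,fx=4,fy=4))
np.savez("c_s"+n,**s); np.savez("c_t"+n,**t); np.savez("c_w"+n,T=T,**c)
E
python3 look.py 9
```

```text
[[-5.000e-04  9.900e-01  1.411e-01  6.018e-01]
 [ 1.000e-04  1.411e-01 -9.900e-01 -1.060e-02]
 [-1.000e+00 -4.000e-04 -2.000e-04  2.080e-01]
 [ 0.000e+00  0.000e+00  0.000e+00  1.000e+00]] 0.10198118210210101 [-0.40768341 -0.09276337 -2.07870555] 15.75
bar [ 0.6003 -0.0058  0.248 ] bar->seat bay axes [0.0765 0.0002] -0.094 tool [0.094  0.0765 0.    ]
```

View pics/w9.png

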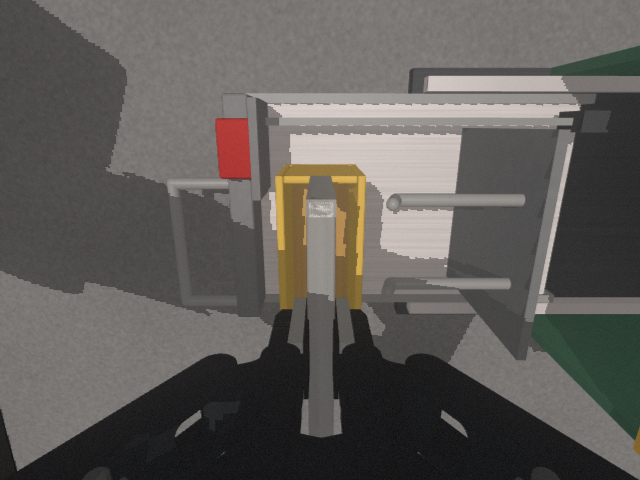

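View pics/s9.png

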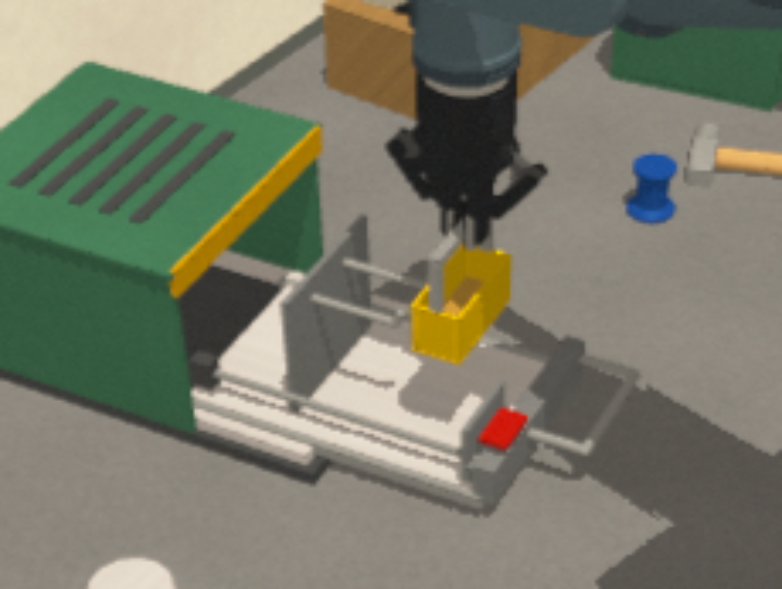

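The caddy is between the fence and the prong tips, and the prongs (rows 200 and 285) lie within the window's width. I lower it to window height.

Request:
drive_tool(
  increments=[
    [0.02, 0, 0, 0, 0, 0, -1],
    [0.02, 0, 0, 0, 0, 0, -1],
    [0.02, 0, 0, 0, 0, 0, -1],
    [0.009, 0, 0, 0, 0, 0, -1],
    [0, 0, 0, 0, 0, 0, -1],
  ],
)

```text
time_s: 16.52
eef_pos: [0.6013, -0.0105, 0.1382]
eef_rot: [0.533, 0.463, 0.534, -0.464]
wrist_force: [0.4, -0.3, -2.3]
opening: 0.1
```

```bash
python3 look.py 10
```

```text
[[-1.900e-03  9.902e-01  1.397e-01  6.013e-01]
 [ 4.000e-04  1.397e-01 -9.902e-01 -1.050e-02]
 [-1.000e+00 -1.800e-03 -7.000e-04  1.382e-01]
 [ 0.000e+00  0.000e+00  0.000e+00  1.000e+00]] 0.10003995269812167 [ 0.43098296 -0.28158292 -2.33410161] 16.525
bar [ 0.5999 -0.0056  0.1782] bar->seat bay axes [ 0.0769 -0.0001] -0.0242 tool [0.0241 0.0769 0.0001]
```

View pics/s10.png

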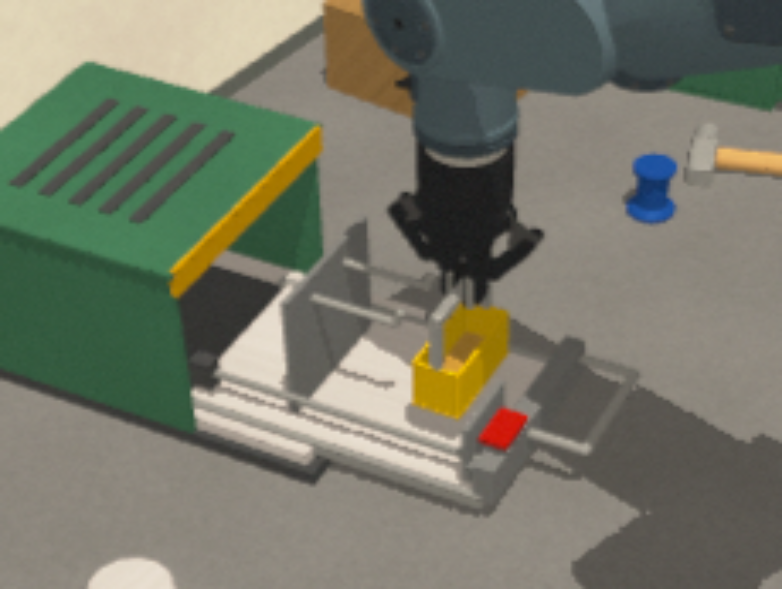

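View pics/w10.png

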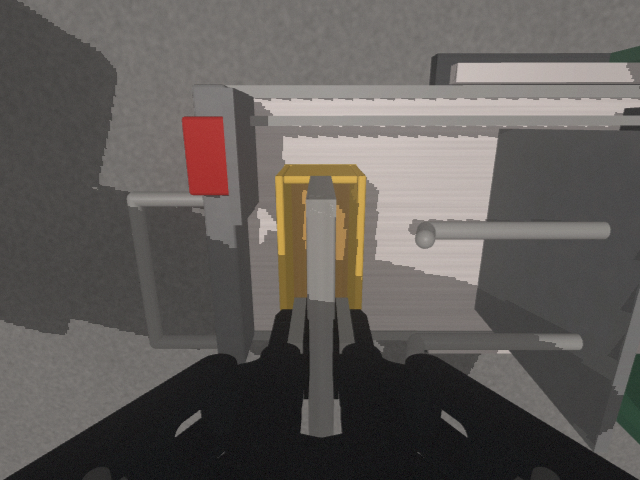

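Run:
```python
from h import *
c=dict(np.load("c_w10.npz")); L=pts(c,c["hand_eye"])
for n,b in(("tip1",(420,226,432,242)),("shaft1",(450,224,590,238)),("shaft2",(450,337,570,347)),("bartop",(312,205,330,290)),("rim",(279,185,287,290))):
  r=L[b[1]:b[3],b[0]:b[2]].reshape(-1,3); print(n,np.percentile(r,5,axis=0).round(4),np.median(r,0).round(4),np.percentile(r,95,axis=0).round(4))
```

```text
tip1 [-0.0233  0.0392 -0.0366] [-0.0212  0.0414 -0.0354] [-0.0136  0.0443 -0.0329]
shaft1 [-0.0106  0.0578 -0.0359] [-0.0094  0.085  -0.0335] [-0.008   0.1122 -0.0305]
shaft2 [-0.0105  0.0635  0.0197] [-0.0093  0.0893  0.0214] [-0.0077  0.115   0.0236]
bartop [-0.0452 -0.0035 -0.0506] [-0.0442 -0.0006 -0.0374] [-0.0432  0.0021 -0.0233]
rim [ 0.0149 -0.022  -0.0465] [ 0.0161 -0.0199 -0.0224] [ 0.0268 -0.0189  0.0029]
```

Request:
drive_tool(
  increments=[
    [0, 0.008, -0.001, 0, 0, 0, -1],
    [0, 0.01, 0, 0, 0, 0, -1],
    [0, 0.012, 0, 0, 0, 0, -1],
    [0, 0.012, 0, 0, 0, 0, -1],
    [0, 0.012, 0, 0, 0, 0, -1],
    [0, 0.012, 0, 0, 0, 0, -1],
    [0, 0.0105, 0, 0, 0, 0, -1],
    [0, 0, 0, 0, 0, 0, -1],
    [0, 0, 0, 0, 0, 0, -1],
  ],
)

```text
time_s: 17.8
eef_pos: [0.6772, 0.0012, 0.1391]
eef_rot: [0.534, 0.464, 0.534, -0.464]
wrist_force: [0.9, 0.2, -1.3]
opening: 0.1
```

```bash
python3 look.py 11
```

```text
[[-6.000e-04  9.902e-01  1.397e-01  6.772e-01]
 [ 1.000e-04  1.397e-01 -9.902e-01  1.200e-03]
 [-1.000e+00 -6.000e-04 -1.000e-04  1.391e-01]
 [ 0.000e+00  0.000e+00  0.000e+00  1.000e+00]] 0.10017081592779223 [ 0.87145419  0.18362309 -1.31377601] 17.8
bar [0.6757 0.006  0.1791] bar->seat bay axes [ 0.0001 -0.001 ] -0.0251 tool [0.0251 0.0001 0.001 ]
```

View pics/s11.png

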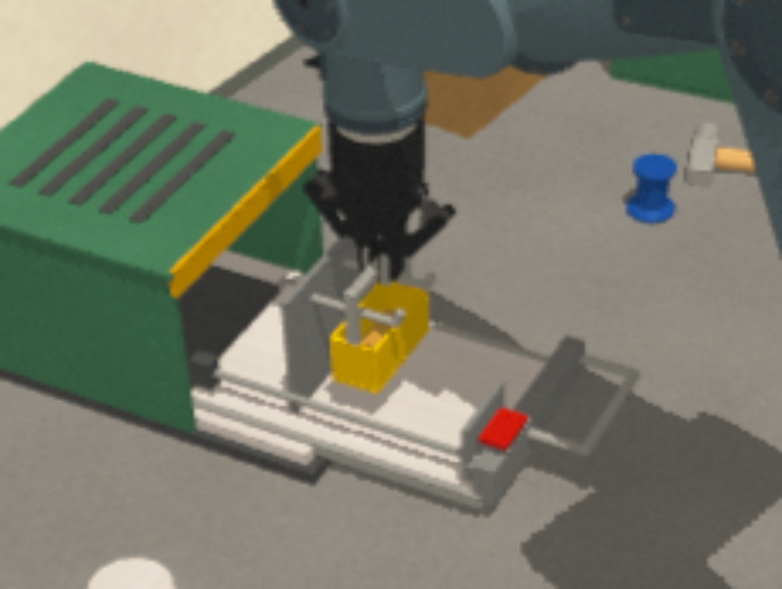

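View pics/w11.png

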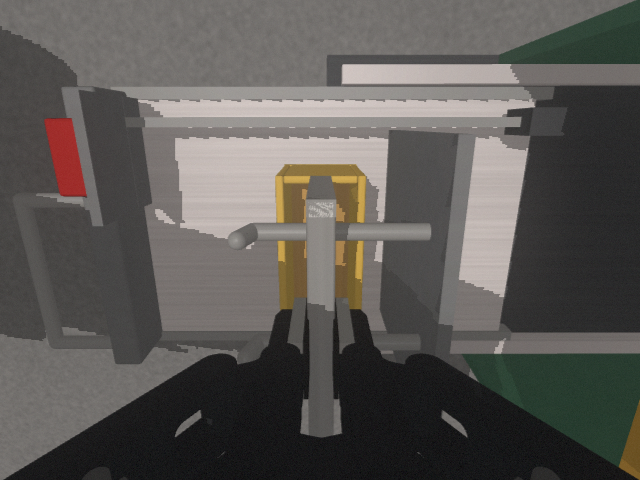

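The prongs pass through the window under the bar. I lower it onto the seat, watching the force.

Request:
drive_tool(
  increments=[
    [0.008, 0, 0, 0, 0, 0, -1],
    [0.008, 0, 0, 0, 0, 0, -1],
    [0.005, 0, 0, 0, 0, 0, -1],
    [0.003, 0, 0, 0, 0, 0, -1],
    [0, 0, 0, 0, 0, 0, -1],
  ],
)

```text
time_s: 18.58
eef_pos: [0.6773, 0.0011, 0.115]
eef_rot: [0.534, 0.464, 0.534, -0.464]
wrist_force: [0.7, -0.8, -2.2]
opening: 0.099
```

Request:
drive_tool(
  increments=[
    [0.002, 0, 0, 0, 0, 0, -1],
    [0, 0, 0, 0, 0, 0, -1],
  ],
)

```text
time_s: 18.82
eef_pos: [0.6779, 0.0011, 0.1138]
eef_rot: [0.534, 0.464, 0.533, -0.464]
wrist_force: [0.1, 0.1, -0.4]
opening: 0.101
```

The caddy's weight is off the gripper (z force −2.2 → −0.4 N). I open and look.

Request:
drive_tool(
  increments=[
    [0.0005, 0, 0, 0, 0, 0, -0.6],
    [0, 0, 0, 0, 0, 0, -0.4],
    [0, 0, 0, 0, 0, 0, -0.2],
    [0, 0, 0, 0, 0, 0, -0.2],
    [0, 0, 0, 0, 0, 0, -0.2],
  ],
)

```text
time_s: 19.45
eef_pos: [0.6775, 0.0011, 0.1128]
eef_rot: [0.534, 0.464, 0.534, -0.464]
wrist_force: [0.1, 0.2, 0.3]
opening: 0.4
```

```bash
python3 look.py 12
```

```text
[[-0.      0.9902  0.1397  0.6775]
 [-0.      0.1397 -0.9902  0.0011]
 [-1.     -0.      0.      0.1128]
 [ 0.      0.      0.      1.    ]] 0.39998988677804087 [0.1424734  0.21937001 0.26493626] 19.45
bar [0.676  0.006  0.1528] bar->seat bay axes [-0.0001 -0.0009] 0.0012 tool [-0.0012 -0.0001  0.0009]
```

View pics/w12.png

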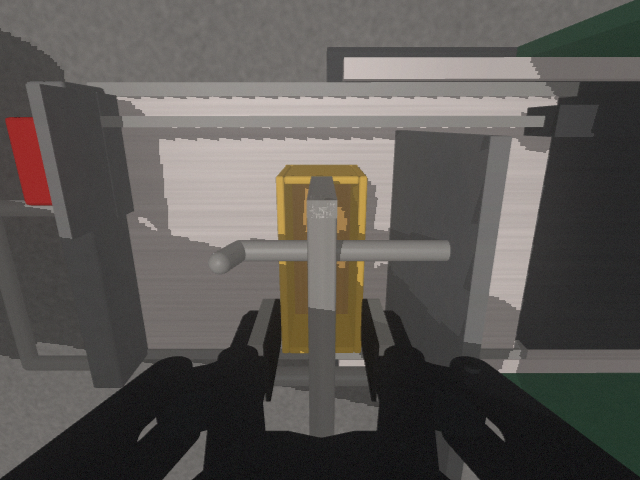

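View pics/s12.png

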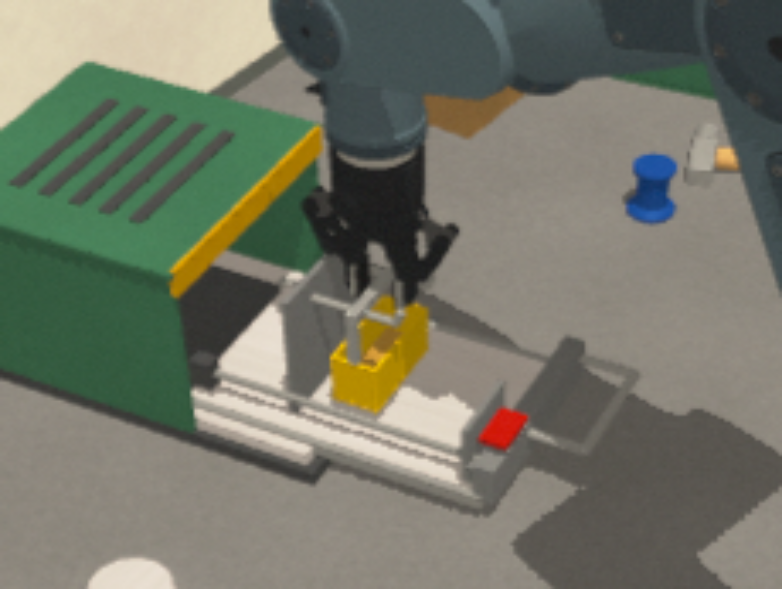

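The caddy hangs on both prongs and didn't shift when the fingers opened. I lift clear, shut the jaws and go over the tab.

Request:
drive_tool(
  increments=[
    [-0.015, 0, 0, 0, 0, 0, -0.2],
    [-0.03, 0, 0, 0, 0, 0, -0.2],
    [-0.045, 0, 0, 0, 0, 0, -0.2],
    [-0.05, 0, 0, 0, 0, 0, -1],
    [0, -0.0485, -0.02, 0, 0, 0, -1],
    [0, -0.0485, -0.02, 0, 0, 0, -1],
    [0, -0.0485, -0.02, 0, 0, 0, -1],
    [0.05, 0, 0, 0, 0, 0, -1],
    [0.05, 0, 0, 0, 0, 0, -1],
    [0, 0, 0, 0, 0, 0, -1],
  ],
)

```text
time_s: 20.85
eef_pos: [0.5222, 0.0407, 0.1504]
eef_rot: [0.532, 0.462, 0.536, -0.465]
wrist_force: [0.6, 0.2, 0.0]
opening: 0.003
```

```bash
python3 look.py 13
python3 - <<'E'
from h import *
c=dict(np.load("c_w13.npz")); T=c["T"]; L=pts(c,c["hand_eye"]); hsv=cv2.cvtColor(c["img"],cv2.COLOR_RGB2HSV); m=cv2.inRange(hsv,(0,150,60),(8,255,255))>0
r=L[m]; print(m.sum(),np.percentile(r,[2,50,98],axis=0).round(4));
E
```

```text
[[-0.0067  0.9902  0.1397  0.5222]
 [ 0.001   0.1398 -0.9902  0.0407]
 [-1.     -0.0065 -0.002   0.1504]
 [ 0.      0.      0.      1.    ]] 0.0026258201474017267 [0.6449997  0.24634089 0.03206916] 20.85
bar [0.521  0.0455 0.1904] bar->seat bay axes [ 0.1479 -0.0616] -0.0364 tool [0.0353 0.1481 0.0618]
2491 [[ 0.063  -0.0058 -0.0195]
 [ 0.0644  0.0061  0.0001]
 [ 0.0662  0.0185  0.022 ]]
```

View pics/w13.png

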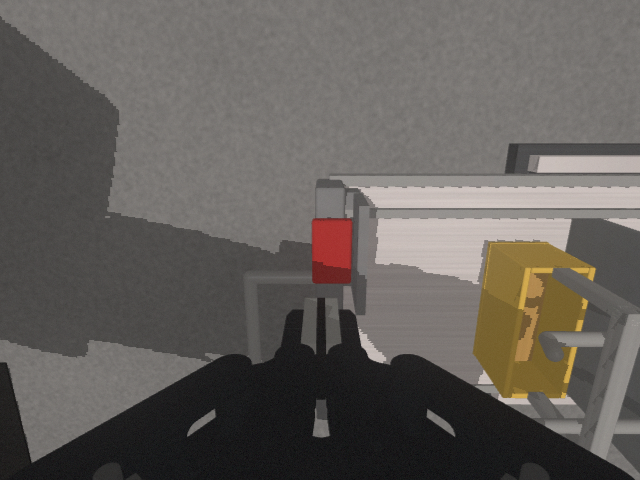

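View pics/s13.png

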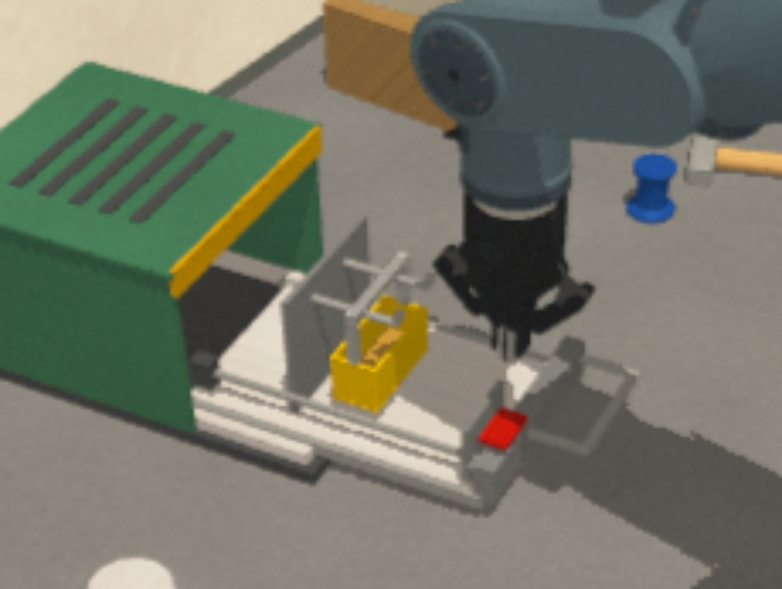

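The tab centre is 6 mm ahead of the tool in y, and its top is about 91 mm below the fingertips. The caddy still hangs well.

Request:
drive_tool(
  increments=[
    [0.03, 0.004, 0.001, 0, 0, 0, -1],
    [0.03, 0, 0, 0, 0, 0, -1],
    [0.02, 0, 0, 0, 0, 0, -1],
    [0, 0, 0, 0, 0, 0, -1],
  ],
)

```text
time_s: 21.5
eef_pos: [0.5298, 0.0396, 0.0736]
eef_rot: [0.534, 0.464, 0.534, -0.464]
wrist_force: [-0.1, 0.8, 0.3]
opening: 0.006
```

```bash
python3 look.py 14;  python3 - <<'E'
from h import *
c=dict(np.load("c_w14.npz")); T=c["T"]; L=pts(c,c["hand_eye"]); hsv=cv2.cvtColor(c["img"],cv2.COLOR_RGB2HSV); m=cv2.inRange(hsv,(0,150,60),(8,255,255))>0
r=L[m]; print(m.sum(),np.percentile(r,[2,50,98],axis=0).round(4)); 
E
```

```text
[[ 3.000e-04  9.902e-01  1.396e-01  5.298e-01]
 [-0.000e+00  1.396e-01 -9.902e-01  3.960e-02]
 [-1.000e+00  3.000e-04  1.000e-04  7.360e-02]
 [ 0.000e+00  0.000e+00  0.000e+00  1.000e+00]] 0.005536611299748136 [-0.09169853  0.83098954  0.3291603 ] 21.5
bar [0.5283 0.0445 0.1136] bar->seat bay axes [ 0.1408 -0.0597] 0.0404 tool [-0.0404  0.1408  0.0597]
2741 [[-0.0136 -0.0138 -0.0221]
 [-0.0123 -0.0018 -0.0128]
 [-0.0082  0.0107  0.0012]]
```

View pics/w14.png

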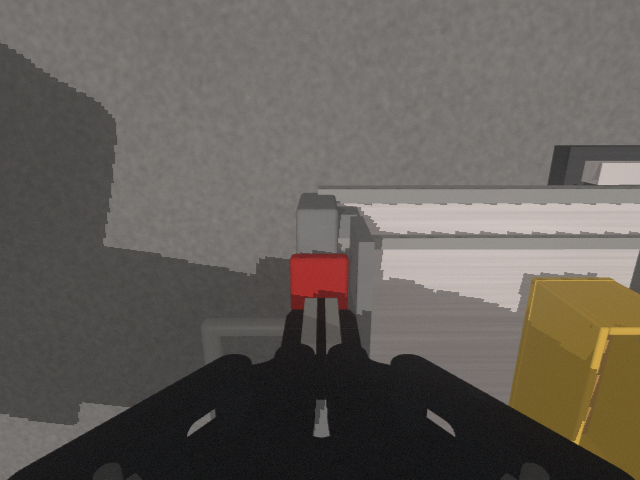

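Request:
drive_tool(
  increments=[
    [0.01, -0.003, 0, 0, 0, 0, -1],
    [0.005, 0, 0, 0, 0, 0, -1],
    [0.003, 0, 0, 0, 0, 0, -1],
    [0, 0, 0, 0, 0, 0, -1],
  ],
)

```text
time_s: 22.15
eef_pos: [0.5273, 0.0391, 0.0558]
eef_rot: [0.535, 0.464, 0.533, -0.463]
wrist_force: [0.6, 0.1, 6.8]
opening: -0.0
```

Request:
drive_tool(
  increments=[
    [0.0025, 0, 0, 0, 0, 0, -1],
    [0, 0, 0, 0, 0, 0, -1],
  ],
)

```text
time_s: 22.4
eef_pos: [0.5278, 0.0391, 0.054]
eef_rot: [0.535, 0.464, 0.533, -0.463]
wrist_force: [-0.3, 0.2, 10.6]
opening: 0.0
```

Run:
```python
from h import *
o=ctrl.get_obs(); T=toolT(o); print(T[:3,3],o["wrist_force"])
c=camera("wrist"); save("w15",c["img"]); L=pts(c,T@np.array(c["hand_eye"])); hsv=cv2.cvtColor(c["img"],cv2.COLOR_RGB2HSV); m=cv2.inRange(hsv,(0,150,60),(8,255,255))>0
print(np.percentile(L[m],[2,50,98],axis=0).round(4))
```

```text
[0.52782334 0.03914791 0.05399627] [-0.30729122  0.21091442 10.55482742]
[[0.5147 0.0425 0.0714]
 [0.5272 0.0541 0.0758]
 [0.5397 0.0623 0.0772]]
```

View pics/w15.png

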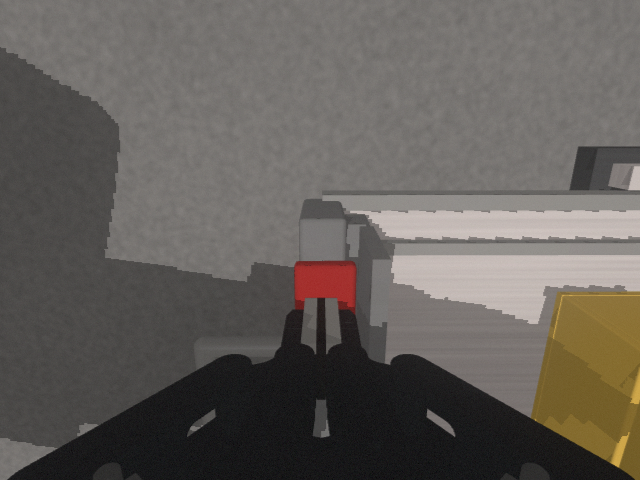

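The tab is down at z≈0.0765, below its unlocked level of 0.080. I hold it and push the rack in.

Request:
drive_tool(
  increments=[
    [0, 0.002, 0, 0, 0, 0, -1],
    [0, 0.003, 0, 0, 0, 0, -1],
    [0, 0.003, 0, 0, 0, 0, -1],
    [0, 0.004, 0, 0, 0, 0, -1],
    [0, 0.004, 0, 0, 0, 0, -1],
  ],
)

```text
time_s: 23.08
eef_pos: [0.5432, 0.0414, 0.054]
eef_rot: [0.535, 0.464, 0.533, -0.463]
wrist_force: [-3.2, -1.1, 12.9]
opening: 0.001
```

Request:
drive_tool(
  increments=[
    [0, 0.005, 0, 0, 0, 0, -1],
    [0, 0.006, 0, 0, 0, 0, -1],
    [-0.001, 0.006, 0, 0, 0, 0, -1],
    [0, 0.006, 0, 0, 0, 0, -1],
    [0, 0.006, 0, 0, 0, 0, -1],
    [0, 0.006, 0, 0, 0, 0, -1],
    [0, 0.006, 0, 0, 0, 0, -1],
    [0, 0.006, 0, 0, 0, 0, -1],
  ],
)

```text
time_s: 24.08
eef_pos: [0.589, 0.0479, 0.0542]
eef_rot: [0.534, 0.464, 0.534, -0.464]
wrist_force: [-2.0, -1.0, 8.7]
opening: -0.003
```

```bash
python3 look.py 16
```

```text
[[ 4.000e-04  9.902e-01  1.398e-01  5.890e-01]
 [-6.000e-04  1.398e-01 -9.902e-01  4.790e-02]
 [-1.000e+00  3.000e-04  6.000e-04  5.420e-02]
 [ 0.000e+00  0.000e+00  0.000e+00  1.000e+00]] -0.002543021876302118 [-1.99237623 -1.03425055  8.72101576] 24.075
bar [0.5875 0.0527 0.0942] bar->seat bay axes [ 0.081  -0.0596] 0.0598 tool [-0.0597  0.081   0.0597]
```

View pics/s16.png

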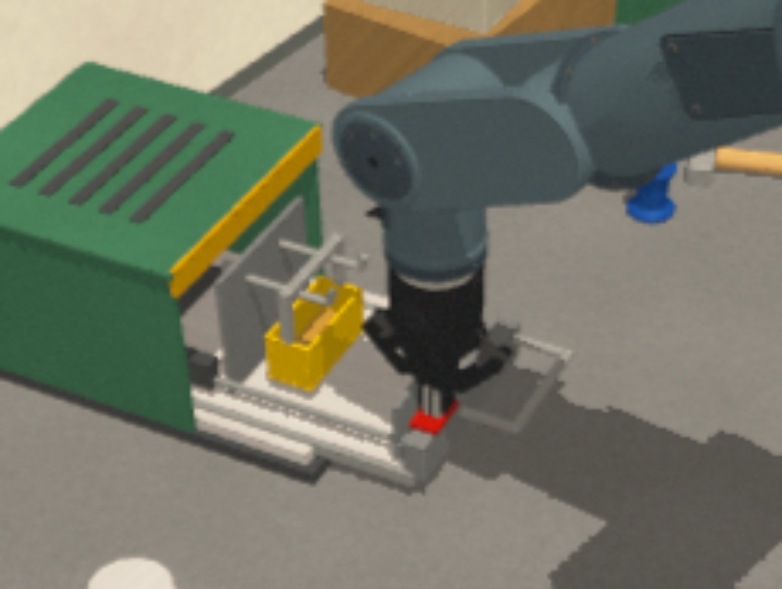

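The caddy moves in steadily with the rack.

Request:
drive_tool(
  increments=[
    [0, 0.007, 0, 0, 0, 0, -1],
    [0, 0.008, 0, 0, 0, 0, -1],
    [0, 0.008, 0, 0, 0, 0, -1],
    [0, 0.008, 0, 0, 0, 0, -1],
    [0, 0.008, 0, 0, 0, 0, -1],
    [0, 0.008, 0, 0, 0, 0, -1],
    [0, 0.008, 0, 0, 0, 0, -1],
    [0, 0.008, 0, 0, 0, 0, -1],
    [0, 0.007, 0, 0, 0, 0, -1],
  ],
)

```text
time_s: 25.35
eef_pos: [0.6584, 0.0578, 0.0545]
eef_rot: [0.534, 0.464, 0.534, -0.464]
wrist_force: [-2.3, -1.2, 7.7]
opening: 0.001
```

Request:
drive_tool(
  increments=[
    [0, 0.006, 0, 0, 0, 0, -1],
    [0, 0.005, 0, 0, 0, 0, -1],
    [0, 0.005, 0, 0, 0, 0, -1],
    [0, 0.004, 0, 0, 0, 0, -1],
  ],
)

```text
time_s: 25.85
eef_pos: [0.6782, 0.0606, 0.0545]
eef_rot: [0.534, 0.464, 0.534, -0.464]
wrist_force: [-2.1, -1.1, 8.1]
opening: 0.003
```

Request:
drive_tool(
  increments=[
    [0, 0.004, 0, 0, 0, 0, -1],
    [0, 0.004, 0, 0, 0, 0, -1],
  ],
)

```text
time_s: 26.1
eef_pos: [0.6861, 0.0617, 0.0545]
eef_rot: [0.534, 0.464, 0.534, -0.464]
wrist_force: [-2.4, -0.4, 7.9]
opening: 0.003
```

Request:
drive_tool(
  increments=[
    [0, 0.003, 0, 0, 0, 0, -1],
    [0, 0.003, 0, 0, 0, 0, -1],
  ],
)

```text
time_s: 26.35
eef_pos: [0.692, 0.0625, 0.0546]
eef_rot: [0.534, 0.464, 0.534, -0.464]
wrist_force: [-2.1, -0.2, 9.0]
opening: 0.001
```

Request:
drive_tool(
  increments=[
    [0, 0.003, 0, 0, 0, 0, -1],
    [0, 0.003, 0, 0, 0, 0, -1],
  ],
)

```text
time_s: 26.6
eef_pos: [0.6951, 0.0631, 0.054]
eef_rot: [0.532, 0.462, 0.535, -0.465]
wrist_force: [-18.5, -2.2, 17.5]
opening: -0.001
```

Request:
drive_tool(
  increments=[
    [0, 0.001, 0, 0, 0, 0, -1],
    [0, 0, 0, 0, 0, 0, -1],
  ],
)

```text
time_s: 26.85
eef_pos: [0.695, 0.0631, 0.054]
eef_rot: [0.532, 0.462, 0.536, -0.466]
wrist_force: [-17.1, -2.1, 16.8]
opening: -0.005
```

```bash
python3 look.py 17
```

```text
[[-0.0079  0.9901  0.14    0.695 ]
 [-0.0011  0.14   -0.9901  0.0631]
 [-1.     -0.008  -0.      0.054 ]
 [ 0.      0.      0.      1.    ]] -0.004661539797490436 [-17.0739551   -2.08915518  16.8354948 ] 26.85
bar [0.6939 0.068  0.094 ] bar->seat bay axes [-0.0265 -0.0599] 0.06 tool [-0.0597 -0.027   0.0598]
```

View pics/s17.png

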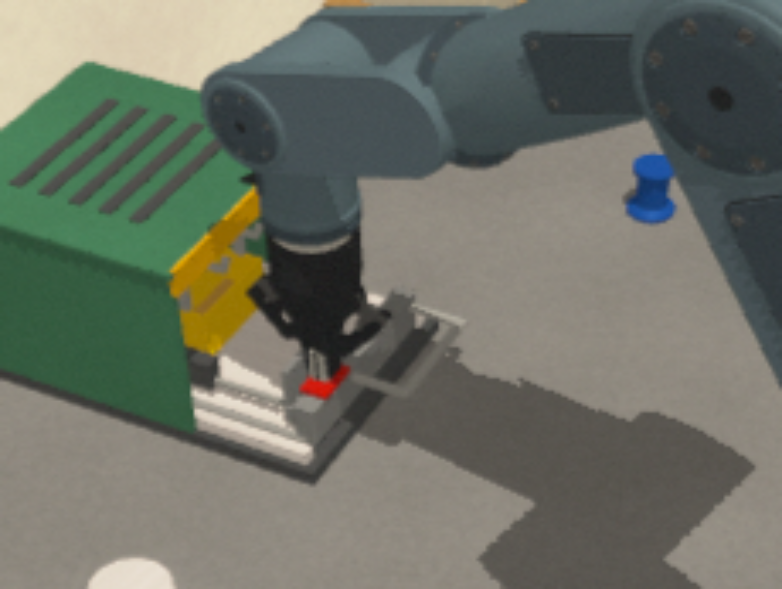

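The rack is at its stop: force is 17 N instead of about 2.5 N, and it no longer advances. I lift straight up so that I don't drag it back out.

Request:
drive_tool(
  increments=[
    [-0.004, 0, 0, 0, 0, 0, -1],
    [-0.008, 0, 0, 0, 0, 0, -1],
    [-0.02, -0.001, 0, 0, 0, 0, -1],
    [-0.04, -0.01, 0, 0, 0, 0, -1],
    [-0.04, -0.06, 0, 0, 0, 0, -1],
    [0, -0.06, 0, 0, 0, 0, -1],
    [-0.02, -0.06, 0, 0, 0, 0, -1],
    [0, -0.05, 0.05, 0, 0, 0, -1],
    [0, 0, 0.06, 0, 0, 0, -1],
    [0, 0, 0, 0, 0, 0, -1],
  ],
)

```text
time_s: 28.25
eef_pos: [0.4897, -0.0749, 0.1817]
eef_rot: [0.534, 0.465, 0.531, -0.465]
wrist_force: [-0.6, 0.5, 0.2]
opening: -0.003
```

```bash
python3 look.py 18
python3 - <<'E'
from h import *
for n in("s","t"):
    c=dict(np.load("c_%s18.npz"%n)); P=pts(c); hsv=cv2.cvtColor(c["img"],cv2.COLOR_RGB2HSV); m=cv2.inRange(hsv,(0,150,80),(8,255,255))>0
    X=P[m]; k=(abs(X[:,0]-.69)<.06)&(abs(X[:,1]-.06)<.06); print(n,k.sum(),np.median(X[k],0).round(4))
save("t18f",c["img"])
E
```

```text
[[ 0.0039  0.9909  0.1347  0.4897]
 [-0.0024  0.1347 -0.9909 -0.0749]
 [-1.      0.0035  0.0029  0.1817]
 [ 0.      0.      0.      1.    ]] -0.0032540281723493123 [-0.64300178  0.52506718  0.1943469 ] 28.25
bar [ 0.4881 -0.07    0.2217] bar->seat bay axes [0.1965 0.0481] -0.0677 tool [ 0.0682  0.196  -0.0492]
s 112 [0.6918 0.0672 0.0806]
t 163 [0.6947 0.0633 0.0811]
```

View pics/s18.png

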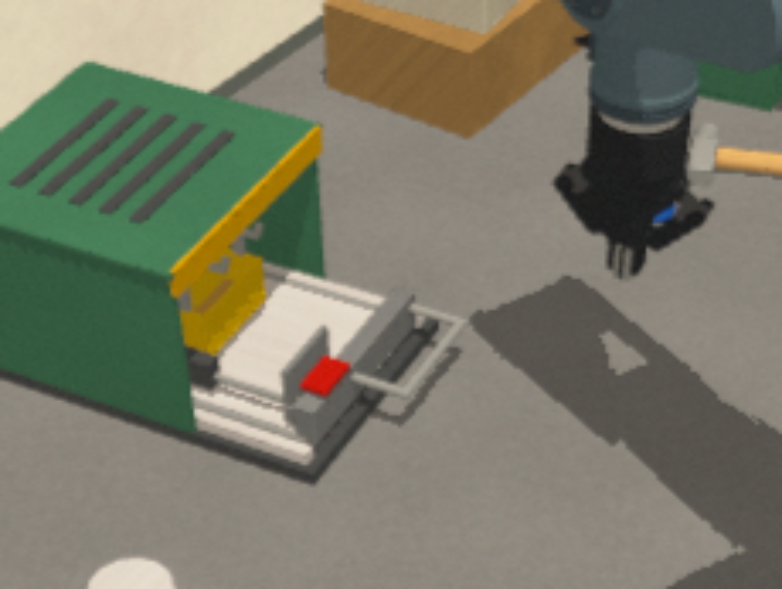

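View pics/t18f.png

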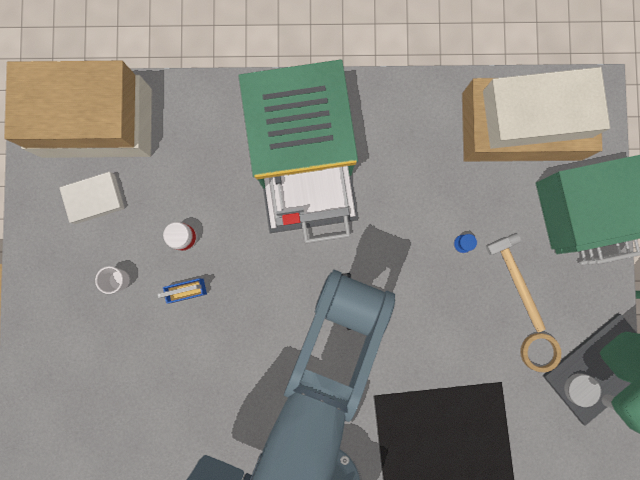

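View pics/w18.png

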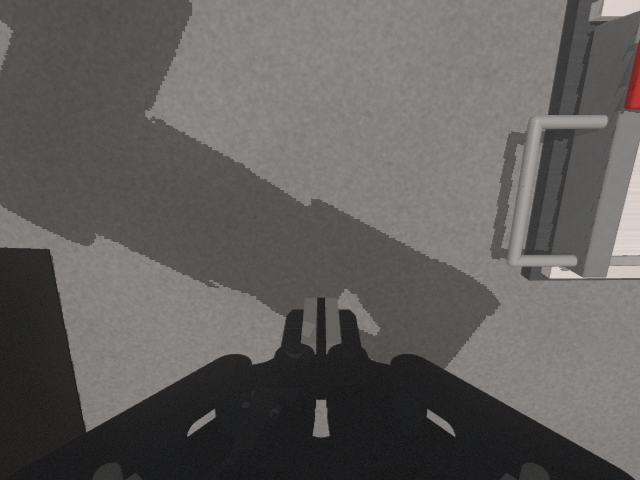

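The rack is home: the tab is at 0.081 and moved 0.167 m in from the lock. The caddy is visible inside the bay, and the can, cup, blue caddy, spool and hammer are where they were. One last check of the caddy's height.

Run:
```python
from h import *
def cad(c,x):
    P=pts(c); hsv=cv2.cvtColor(c["img"],cv2.COLOR_RGB2HSV); m=cv2.inRange(hsv,(20,150,60),(32,255,255))>0
    X=P[m]; h=np.array([x,0]); k=(X[:,0]>.6)&(X[:,0]<.95)&(abs(X[:,1]-.03)<.15)&(X[:,2]<.16)&(X[:,2]>.01); X=X[k]; print(len(X),X.min(0).round(3),X.max(0).round(3),np.percentile(X[:,2],[3,50,97]).round(3))
cad(dict(np.load("c_s12.npz")),0); cad(dict(np.load("c_s18.npz")),0)
s=camera("side"); cad(s,0); save("s19",cv2.resize(s["img"][190:260,240:290],None,fx=12,fy=8,interpolation=cv2.INTER_CUBIC)); print(ctrl.get_obs()["time_s"])
```

```text
578 [ 0.647 -0.087  0.011] [0.928 0.063 0.135] [0.046 0.077 0.101]
518 [ 0.805 -0.083  0.031] [0.913 0.084 0.143] [0.048 0.075 0.1  ]
513 [ 0.804 -0.085  0.031] [0.914 0.085 0.144] [0.046 0.075 0.099]
28.45
```

View pics/s19.png

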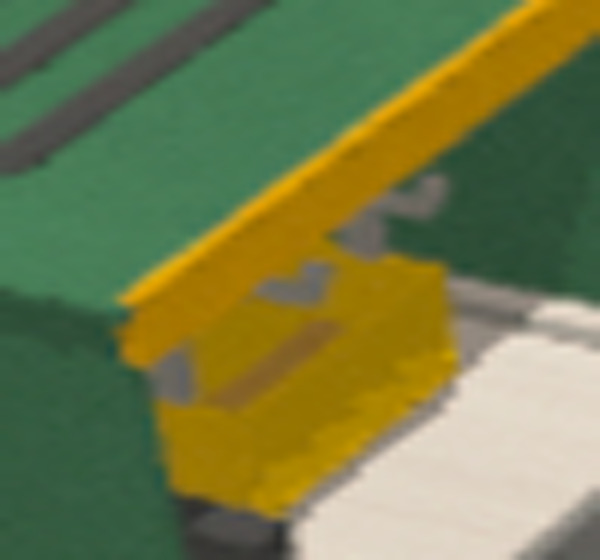

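The caddy hangs level in the bay at the same height as when it was seated (0.046 to 0.10), with both prong tips in front of the bail. Handing in.

```bash
python3 -c "
from bench import hand_in
print(hand_in())"
```

```text
the job is handed in; nothing more can be done
None
```

I pulled the rack out until it locked, hung the yellow caddy on both prongs, pressed the red tab and pushed the rack fully home. I handed it in at 28.5 s of the 72 s allowed.

**Last checks**
- **Rack:** it stopped dead at home, with force rising from about 2.5 N to 17 N and no further advance. It travelled about 0.167 m from the lock, and the tab now sits at 0.081 m, its unlocked level.
- **Caddy:** it hangs level inside the bay at the same height as when I first seated it.
- **Other objects:** the blue caddy, can, cup, spool and hammer look unmoved in the top view.
- **Robot:** the arm is clear of everything.

**Disagreement with the text:** the fingertips measured about 27 mm behind the reported TCP, but the text puts them 11 mm ahead. Because of this, my first grasp at the handle closed in the air above it without touching. I used the measured offset from then on.

**Small differences:** my estimates of the seat position differed by 1–3 mm between views. No other check failed.

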